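# Sort the washed spice tins into their rack

## Task

First clear the wooden spatula off the spice rack and lay it flat along the middle of the blue rest. Then pick the spice tins out of the red colander one at a time and set each down in the rack pocket whose dots have the colour of its lid, in the order of the dots (one-dot pocket first; skip the pockets whose tin is missing today), leaving the other things in the colander. Last of all push the harissa dish along the counter, without lifting or tipping it, until the whole dish is on the round mat, and let go of everything.

Things in the scene. Friction and masses are not known exactly. Their poses are not given: they have to be found in the camera images.
- colander: shallow rectangular red plastic colander with straight walls, 288 x 288 mm, 55 high, walls 5 thick, floor 8 above the counter; fixed. Origin under its centre, x and y along its sides.
- rack: wooden spice rack, 226 (its x) x 154 (its y) x 20 mm high, fixed; six open square pockets, 62 mm wide, 15 deep, walls 10 thick, three along x and two across y, pitch 72 mm. The number of a pocket is the number of coloured dots on its floor. Origin under its centre.
- spatula: flat wooden spatula 250 mm long along its x: handle 20 wide and 12 thick from x = -130 to +40, blade 56 wide and 6 thick from x = 40 to 125, undersides level. Origin on its underside close to its balance point. Lies across the top of the rack (20 mm above the counter) at the start.
- rest: long blue ceramic spatula rest, a flat slab 260 (its x) x 90 (its y) x 8 mm high, fixed to the right of the rack. Origin under its centre.
- dish: white ceramic harissa dish, empty, round and open: 76 mm across at the foot, 96 at the rim, 40 high, wall 5, inner floor 6 above the counter, about 250 g. Origin under its centre. It may be pushed from outside or with closed fingers against the inside of its wall.
- mat: round cork mat with a blue ring, 136 mm across and too thin to matter (about 1 mm), fixed flat on the counter nearer the robot than the dish. Origin at its centre.
- tin_red: square steel spice tin with a round red lid, 40 x 40 mm and 44 high with the lid (edges rounded), about 60 g, standing in the colander at the start (absent in some starts). Origin at its CENTRE (22 mm above its underside), x and y square to its sides. Belongs in pocket 1.
- tin_yellow: square steel spice tin with a round yellow lid, 40 x 40 mm and 44 high with the lid (edges rounded), about 60 g, standing in the colander at the start (absent in some starts). Origin at its CENTRE (22 mm above its underside), x and y square to its sides. Belongs in pocket 2.
- tin_green: square steel spice tin with a round green lid, 40 x 40 mm and 44 high with the lid (edges rounded), about 60 g, standing in the colander at the start (absent in some starts). Origin at its CENTRE (22 mm above its underside), x and y square to its sides. Belongs in pocket 3.
- tin_blue: square steel spice tin with a round blue lid, 40 x 40 mm and 44 high with the lid (edges rounded), about 60 g, standing in the colander at the start (absent in some starts). Origin at its CENTRE (22 mm above its underside), x and y square to its sides. Belongs in pocket 4.
- tin_black: square steel spice tin with a round black lid, 40 x 40 mm and 44 high with the lid (edges rounded), about 60 g, standing in the colander at the start (absent in some starts). Origin at its CENTRE (22 mm above its underside), x and y square to its sides. Belongs in pocket 5.
- tin_white: square steel spice tin with a round white lid, 40 x 40 mm and 44 high with the lid (edges rounded), about 60 g, standing in the colander at the start (absent in some starts). Origin at its CENTRE (22 mm above its underside), x and y square to its sides. Belongs in pocket 6.
- egg_cup: small wooden egg cup, 42 mm across, 46 high, in the colander. Origin under its centre.
- tea_glass: small green tea glass, 42 mm across, 50 high, in the colander. Origin under its centre.
- mould: small copper mould like a cup, 46 mm across, 34 high, in the colander. Origin under its centre.
- pocket1 (a point): centre of the floor (5 mm above the counter) of the rack pocket with 1 red dot; its axes are the rack's
- pocket2 (a point): centre of the floor (5 mm above the counter) of the rack pocket with 2 yellow dots; its axes are the rack's
- pocket3 (a point): centre of the floor (5 mm above the counter) of the rack pocket with 3 green dots; its axes are the rack's
- pocket4 (a point): centre of the floor (5 mm above the counter) of the rack pocket with 4 blue dots; its axes are the rack's
- pocket5 (a point): centre of the floor (5 mm above the counter) of the rack pocket with 5 black dots; its axes are the rack's
- pocket6 (a point): centre of the floor (5 mm above the counter) of the rack pocket with 6 white dots; its axes are the rack's

How it is judged:
By the outcome, as a careful person would: the job done as asked, in the order asked, and still so for the second after the job is handed in, with the robot touching nothing.
Of tin_red, tin_yellow, tin_green, tin_blue, tin_black, tin_white only 4 to 6 are there at a start; the rules pass over those that are not, and their reading is None.
At some moment in a run one of dish, spatula may be knocked a few centimetres aside while the robot is not near it.
Once in a run the grip may slacken for a moment while it holds something.
It also fails if it takes over 210 s, if anything falls off the work surface, if the arm or the gripper's body presses on something with over 40 N, if the wrist force passes 120 N, or if a joint passes its speed limit or range.

## Robot

A 6-joint arm with a two-finger parallel gripper is mounted at the origin on the work surface. World frame = base frame: x ahead of the robot, y to its left, z up, the work surface at z = 0. Lengths are in m, angles in rad, forces in N, time in s.
With the tool pointing down it reaches from about 0.4 to 0.925 m from the base axis. Payload 3.4 kg.
Tool frame: the origin (TCP) lies midway between the tips of the shut fingers; the grasp point (between the pads) lies 19 mm behind it; z points along the fingers, y is the line along which they close (so a half turn about z gives the same grasp; the last joint's range is limited). The gripper opens to 85 mm and grips with 20 to 120 N. Pads are 22 mm wide; open, the fingers measure 114 mm over their backs; the gripper's body (76 mm by 85 mm) begins 54 mm behind the grasp point. The pads swing forward as they close: fully open they stand 13 mm farther back than shut.
Start: joints at [-1.278, 0.307, 1.506, -0, 1.328, -0.073], TCP at [0.206, -0.537, 0.231] pointing down, gripper open.
Joint ranges: [-3.12, 3.12], [-1.05, 2.28], [0.14, 2.33], [-1.42, 4.57], [0.1, 2.73], [-2.68, 2.68]. Speed limits (rad/s): [2.57, 2.57, 3.14, 3.14, 3.14, 3.14].

## Interface

Orientations are given as a unit quaternion [x, y, z, w].
In Python, from rig import ctrl, snapshot, boxes_of, cut_out, pinpoint gives the robot as it stands.
- The arm moves only by the tool arm_command, never from a script. Its argument "rows" is a list of rows, each an object of numbers: "dx", "dy", "dz": the shift along the world's x, y, z each as a share of 100 mm, from -1 to 1; "yaw": the turn about the world's z as a share of pi/4 rad, from -1 to 1; "fingers": the opening, from -1 (shut) to 1 (fully open). A call has exactly 5 rows; each row is the pose to reach, as a shift and turn from the pose commanded when the call began; what a row does not reach only later rows make up. A row lasts 1/10 s, in which the tool goes at most 50 mm and 8.59 degrees, less where a joint would pass 70% of its speed; a pose out of reach is approached as far as the arm can. A call with a number of a shift or a turn outside -1 to 1 is refused whole. A call with a gripper value outside its range is refused whole. The fingers move at their own pace and stop on an object; the grip force is fixed at half the most. Time passes only in rows, so rows that repeat a pose let the fingers close, or fill a call up. It gives the time, the measured TCP pose, the force, the opening and the grip force at its end, in the units of the state.
- ctrl.read_state(): the state, without advancing time (a new reading comes with each control period).
- snapshot(name): name is "scene" or "top"; returns a dict with "pixels" (420x560x3 uint8, red, green, blue), "depth" (420x560 float32, m along the optical axis (not along the pixel's ray), 0 where there is no reading), "fx", "fy", "cx", "cy" (pixels), "extrinsics" (4x4, takes a point from camera to world coordinates). Camera axes: x right, y down, z forward; pixel columns grow to the right and rows downward; lengths in m; the calibration is good to about 2 mm. A picture is of the moment at which its call begins.
- ctrl.close_job(): hands the job in; it is judged then, once.
Trained networks look in a picture, given as the dict that the camera call returned (one of the last four; its "shot" number tells which), for a name from the list of things; names that differ only in an ending like _2 or _b are one class to them, and where a whole thing is asked for, a point or a joint stands for the part that bears it (a point fixed in the world has none). Each returns a list of dicts, best first, with "score" (0 to 1); they miss things now and then, are a little off and sometimes report something else, mostly with a low value. They report only what shows in the picture. A call takes as long as a camera call.
- boxes_of(target, picture): "position" ([column, row] in pixels, amid what is visible of it).
- cut_out(target, picture): "region" (420x560 bool, what is visible of it) and "position" ([column, row] in pixels, amid what is visible of it).
- pinpoint(target, picture): "position" ([column, row] in pixels: a listed point, or the origin of a listed thing).
The state is a dict: "time_s": time; "qpos": joint angles; "qvel": joint speeds; "joint_torque": joint torques, N m; "tool_pos": TCP position; "tcp_rot": TCP orientation; "wrist_force": force on the tool from outside, world axes, zero at the start; "moment": the same for the moment, N m; "grip_width": finger opening in m; "grip_force": force on a finger pad.
Only numpy, scipy, OpenCV 4.12 (cv2) and the standard library are available. Lean on these libraries where they do the work, as an engineer would, in place of code of your own. Each camera call takes 0.05 s, during which the arm holds its last target. There are 200 camera calls.

## Working session

There is one attempt and no reset: what is moved stays moved. The work goes in short steps, Python scripts to look and compute and a tool call to move; the robot and the scene stay as the last step left them, time stands still between calls to the robot, and variables do not carry over. Pictures are saved under pics/ and viewed, at most 14 in all, crops included, and the job is handed in when it is done.

Besides the shell and the picture viewer there is one more tool, called after "Call:" as name(argument=value, ...), one argument or row to a line, values as JSON. arm_command: Moves the arm, as the interface text tells. Shift numbers are shares of 100 mm and turn numbers shares of pi/4 rad, none past 1 either way. Its arguments: {"type":"object","properties":{"rows":{"type":"array"}},"required":["rows"]}

```bash
mkdir -p pics; ls; cat > h.py <<'E'
import numpy as np, cv2
from rig import ctrl, snapshot, boxes_of, cut_out, pinpoint
def save(p,n): cv2.imwrite('pics/'+n,p['pixels'][:,:,::-1])
def ray(p,uv,z):
    T=np.array(p['extrinsics']);d=T[:3,:3]@np.array([(uv[0]-p['cx'])/p['fx'],(uv[1]-p['cy'])/p['fy'],1.]);o=T[:3,3]
    return o+d*(z-o[2])/d[2]
def cloud(p,m=None):
    d=p['depth'];v,u=np.nonzero((d>0) if m is None else (m&(d>0)));z=d[v,u]
    c=np.stack([(u-p['cx'])/p['fx']*z,(v-p['cy'])/p['fy']*z,z],1);T=np.array(p['extrinsics'])
    return c@T[:3,:3].T+T[:3,3]
E
python3 - <<'E'
from h import *
np.set_printoptions(precision=3,suppress=True)
print(ctrl.read_state())
p=snapshot('top');q=snapshot('scene');save(p,'top0.png');save(q,'scene0.png')
print(p['extrinsics'],p['fx'],q['extrinsics'])
H=dict(colander=.0,rack=0,spatula=.02,rest=0,dish=0,mat=0,tin_red=.03,tin_yellow=.03,tin_green=.03,tin_blue=.03,tin_black=.03,tin_white=.03,egg_cup=.008,tea_glass=.008,mould=.008,pocket1=.005,pocket2=.005,pocket3=.005,pocket4=.005,pocket5=.005,pocket6=.005)
for n,z in H.items():
    r=pinpoint(n,p);print(n,[(np.round(a['score'],2),np.round(a['position'],0),ray(p,a['position'],z)) for a in r[:2]])
E
```

```text
pics
{'time_s': 0.0, 'qpos': array([-1.277,  0.308,  1.508, -0.   ,  1.328, -0.074]), 'qvel': array([ 0.001, -0.   , -0.001,  0.   ,  0.   , -0.001]), 'joint_torque': array([ -0.001, -45.756, -25.192,  -0.   ,   0.013,  -0.   ]), 'tool_pos': array([ 0.206, -0.536,  0.23 ]), 'tcp_rot': array([ 0.983,  0.182, -0.   , -0.001]), 'wrist_force': array([ 0.146,  0.743, -0.251]), 'moment': array([ 0.014,  0.019, -0.001]), 'grip_force': 0.0, 'grip_width': 0.0853566981256602}
[[-0.003 -0.996  0.089  0.477]
 [-1.     0.001 -0.02  -0.046]
 [ 0.019 -0.089 -0.996  1.141]
 [ 0.     0.     0.     1.   ]] 474.0700676514117 [[-0.782  0.432 -0.45   1.057]
 [ 0.624  0.539 -0.566  0.578]
 [-0.002 -0.723 -0.691  0.809]
 [ 0.     0.     0.     1.   ]]
colander [(np.float64(0.91), array([163., 244.]), array([0.512, 0.226, 0.   ])), (np.float64(0.73), array([124., 276.]), array([0.436, 0.317, 0.   ]))]
rack [(np.float64(0.96), array([350., 234.]), array([ 0.534, -0.221,  0.   ])), (np.float64(0.38), array([158., 279.]), array([0.428, 0.238, 0.   ]))]
spatula [(np.float64(0.86), array([340., 232.]), array([ 0
[... 1672 characters left out ...]
np.float64(0.92), array([330., 234.]), array([ 0.534, -0.173,  0.005]))]
pocket3 [(np.float64(0.95), array([331., 264.]), array([ 0.462, -0.174,  0.005])), (np.float64(0.92), array([330., 234.]), array([ 0.534, -0.173,  0.005]))]
pocket4 [(np.float64(0.95), array([331., 264.]), array([ 0.462, -0.174,  0.005])), (np.float64(0.92), array([330., 234.]), array([ 0.534, -0.173,  0.005]))]
pocket5 [(np.float64(0.95), array([331., 264.]), array([ 0.462, -0.174,  0.005])), (np.float64(0.92), array([330., 234.]), array([ 0.534, -0.173,  0.005]))]
pocket6 [(np.float64(0.95), array([331., 264.]), array([ 0.462, -0.174,  0.005])), (np.float64(0.92), array([330., 234.]), array([ 0.534, -0.173,  0.005]))]
```

```bash
python3 -c "
import cv2
a=cv2.imread('pics/top0.png');cv2.imwrite('pics/top0c.png',cv2.resize(a[150:320,90:490],None,fx=2,fy=2,interpolation=cv2.INTER_CUBIC))"
```

```text
(no output)
```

View pics/top0c.png

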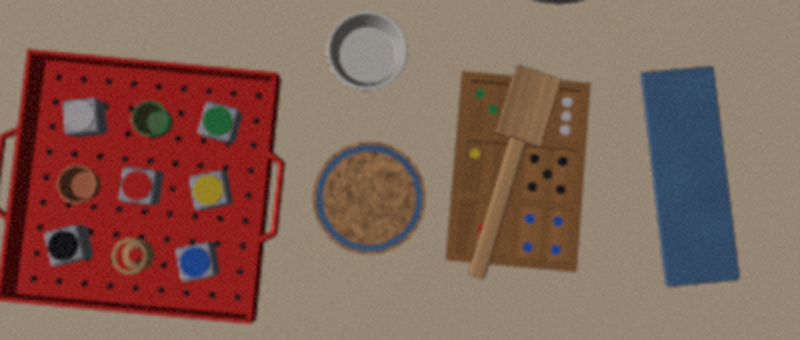

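View pics/scene0.png

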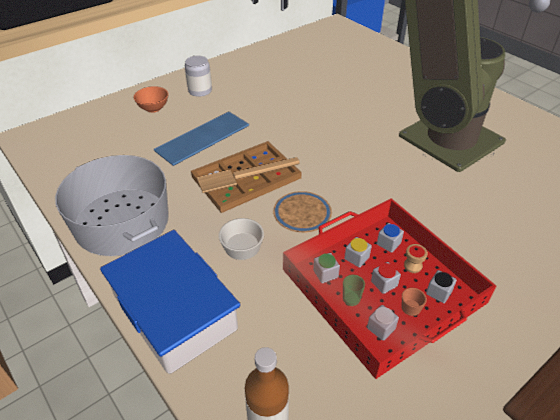

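```bash
cat >> h.py <<'E'
def reg(n,p,k=0):
    r=cut_out(n,p); return (r[k]['region'],r[k]['score'],r[k]['position']) if len(r)>k else None
def rect(P):
    (c,s,a)=cv2.minAreaRect((P[:,:2]*1000).astype(np.float32)); return np.array(c),np.array(s),a
def er(m,k=3): return cv2.erode(m.astype(np.uint8),np.ones((k,k)))>0
E
python3 - <<'E'
from h import *
np.set_printoptions(precision=1,suppress=True)
p=snapshot('top')
for n in ['rack','spatula','rest','dish','mat','colander']+['tin_'+c for c in 'red yellow green blue black white'.split()]+['egg_cup','tea_glass','mould']:
    m,s,pos=reg(n,p)
    P=cloud(p,m)
    h=np.percentile(P[:,2],[5,50,95])*1000
    if n.startswith('tin'): P=P[P[:,2]>.03]
    if n=='dish': P=P[P[:,2]>.03]
    if n=='colander': P=P[P[:,2]>.048]
    if n=='spatula': P=P[P[:,2]>.02]
    if n=='rest': P=P[P[:,2]>.004]
    c,sz,a=rect(P); print(n,round(s,2),m.sum(),pos,'z',h,'rect',c,sz,round(a,1), 'med',np.median(P,0)*1000)
    if n=='spatula':
        X=P[:,:2]*1000; np.save('sp.npy',P)
        d=np.linalg.svd(X-X.mean(0),full_matrices=False)[2][0]; t=(X-X.mean(0))@d
        if d[0]<0:d=-d;t=-t
        w=(X-X.mean(0))@np.array([-d[1],d[0]])
        for lo in np.arange(-140,140,20):
            k=(t>lo)&(t<lo+20)
            if k.any(): print(lo,X[k].mean(0),np.ptp(w[k]),P[k,2].mean()*1000)
        print(X.mean(0),d,t.min(),t.max())
E
```

```text
rack 0.9 5033 [350.1, 238.8] z [ 1.6  6.9 22.4] rect [ 530.6 -218.8] [163.  233.5] 84.7 med [ 520.7 -220.1    6.9]
spatula 0.8 1399 [346.0, 213.4] z [22.9 27.7 34. ] rect [ 527.3 -202.6] [ 55.3 253.2] 72.1 med [ 577.4 -211.8   27.8]
-140 [ 432.2 -171. ] 19.939718066403863 30.90109786188094
-120 [ 450.9 -177.2] 20.43194838329201 31.248808333955466
-100 [ 469.7 -183.1] 20.019353053003897 31.568273227458448
-80 [ 488.8 -189.4] 18.16719078194106 31.487443972272246
-60 [ 507.8 -195.6] 18.27094571285265 31.54626015852277
-40 [ 527.  -202.1] 18.191210821137243 32.02939922912516
-20 [ 546.2 -208.4] 18.3660169583326 31.4820592120391
0 [ 567.4 -215.5] 52.763583412851105 27.541725681832336
20 [ 584.1 -220.5] 55.36943053531858 25.830804988116213
40 [ 602.9 -226.9] 54.21064734153585 25.916246358727467
60 [ 622.1 -232.9] 55.20321457206336 25.580536073473
80 [ 638.8 -239.4] 54.05276890200352 25.736831885468245
[ 555.4 -211.4] [ 1.  -0.3] -156.06038695382134 97.18477113653074
rest 0.89 4033 [431.7, 237.4] z [ 4.   7.8 11.2] rect [ 524.9 -424.3] [259.5  91.3] 5.3 med [ 523.1 -424.1    7.9]
dish 0.61 
[... 629 characters left out ...]
.8] 75.0 med [585.1 133.7  50.2]
tin_blue 0.82 354 [186.5, 279.7] z [21.4 49.4 54.8] rect [425.5 159.1] [39.8 41.1] 11.2 med [426.6 156.4  50.1]
tin_black 0.71 383 [124.6, 272.6] z [17.5 49.  54.8] rect [445.  306.8] [40.  39.4] 15.7 med [445.8 304.2  50.4]
tin_white 0.63 295 [133.0, 209.8] z [28.8 49.9 54.7] rect [591.  290.7] [35.1 37.5] 3.3 med [590.2 288.1  50.2]
egg_cup 0.46 227 [154.8, 273.5] z [ 8.  30.  56.3] rect [433.1 237.9] [38.4 51.6] 1.4 med [435.1 235.   30. ]
tea_glass 0.5 287 [165.1, 211.4] z [ 9.2 33.1 59. ] rect [588.6 210.5] [38.6 39.5] 57.0 med [590.9 216.7  33.1]
mould 0.64 286 [127.8, 240.8] z [ 9.9 18.5 43.4] rect [515.2 296.7] [42.5 39.2] 89.3 med [516.4 303.6  18.5]
```

Call:
arm_command(
  rows=[
    {"dx": 0.8, "dy": 0.8, "dz": 0, "yaw": -0.87, "fingers": 0},
    {"dx": 0.8, "dy": 0.8, "dz": 0, "yaw": -0.87, "fingers": 0},
    {"dx": 0.8, "dy": 0.8, "dz": 0, "yaw": -0.87, "fingers": 0},
    {"dx": 0.8, "dy": 0.8, "dz": 0, "yaw": -0.87, "fingers": 0},
    {"dx": 0.8, "dy": 0.8, "dz": 0, "yaw": -0.87, "fingers": 0},
  ],
)

```text
time_s: 2.45
tool_pos: [0.287, -0.456, 0.2315]
tcp_rot: [0.987, -0.159, 0.0, 0.0]
wrist_force: [0.3, -0.4, 0.1]
grip_width: 0.0432
grip_force: 0.0
```

Call:
arm_command(
  rows=[
    {"dx": 0.8, "dy": 0.9, "dz": 0, "yaw": 0, "fingers": 0},
    {"dx": 0.8, "dy": 0.9, "dz": 0, "yaw": 0, "fingers": 0},
    {"dx": 0.8, "dy": 0.9, "dz": 0, "yaw": 0, "fingers": 0},
    {"dx": 0.8, "dy": 0.9, "dz": 0, "yaw": 0, "fingers": 0},
    {"dx": 0.8, "dy": 0.9, "dz": 0, "yaw": 0, "fingers": 0},
  ],
)

```text
time_s: 2.95
tool_pos: [0.3663, -0.3668, 0.2314]
tcp_rot: [0.988, -0.157, -0.0, 0.0]
wrist_force: [-0.5, 0.6, 0.9]
grip_width: 0.0424
grip_force: 0.0
```

Call:
arm_command(
  rows=[
    {"dx": 0.8, "dy": 0.8, "dz": -0.3, "yaw": 0, "fingers": 0},
    {"dx": 0.8, "dy": 0.8, "dz": -0.3, "yaw": 0, "fingers": 0},
    {"dx": 0.8, "dy": 0.8, "dz": -0.3, "yaw": 0, "fingers": 0},
    {"dx": 0.8, "dy": 0.8, "dz": -0.3, "yaw": 0, "fingers": 0},
    {"dx": 0.8, "dy": 0.8, "dz": -0.3, "yaw": 0, "fingers": 0},
  ],
)

```text
time_s: 3.45
tool_pos: [0.4457, -0.2879, 0.2012]
tcp_rot: [0.987, -0.158, -0.0, 0.0]
wrist_force: [-0.9, -0.1, -0.5]
grip_width: 0.0429
grip_force: 0.0
```

Call:
arm_command(
  rows=[
    {"dx": 0.81, "dy": 0.85, "dz": -0.9, "yaw": 0, "fingers": 0},
    {"dx": 0.81, "dy": 0.85, "dz": -0.9, "yaw": 0, "fingers": 0},
    {"dx": 0.81, "dy": 0.85, "dz": -0.9, "yaw": 0, "fingers": 0},
    {"dx": 0.81, "dy": 0.85, "dz": -0.9, "yaw": 0, "fingers": 0},
    {"dx": 0.81, "dy": 0.85, "dz": -0.9, "yaw": 0, "fingers": 0},
  ],
)

```text
time_s: 3.95
tool_pos: [0.5266, -0.2028, 0.1108]
tcp_rot: [0.988, -0.158, -0.001, 0.0]
wrist_force: [-0.0, -0.5, -0.0]
grip_width: 0.0425
grip_force: 0.0
```

```bash
cat >> h.py <<'E'
def st():
    s=ctrl.read_state();q=s['tcp_rot'];a=np.degrees(2*np.arctan2(q[1],q[0]))
    print('t',round(s['time_s'],2),'tcp',np.round(np.array(s['tool_pos'])*1000,1),'xang',round((a+180)%360-180,2),'F',np.round(s['wrist_force'],1),'w',round(s['grip_width']*1000,1),'g',round(s['grip_force'],1),'q6',round(s['qpos'][5],2)); return s
E
python3 -c "
from h import *
st();p=snapshot('scene');save(p,'s1.png')"
```

```text
t 3.95 tcp [ 526.6 -202.8  110.8] xang -18.12 F [-0.  -0.5 -0. ] w 42.5 g 0.0 q6 1.45
```

Call:
arm_command(
  rows=[
    {"dx": 0, "dy": 0.01, "dz": -0.4, "yaw": 0, "fingers": 0},
    {"dx": 0, "dy": 0.01, "dz": -0.7, "yaw": 0, "fingers": 0},
    {"dx": 0, "dy": 0.01, "dz": -0.89, "yaw": 0, "fingers": 0},
    {"dx": 0, "dy": 0.01, "dz": -0.89, "yaw": 0, "fingers": 0},
    {"dx": 0, "dy": 0.01, "dz": -0.89, "yaw": 0, "fingers": 0},
  ],
)

```text
time_s: 4.5
tool_pos: [0.5273, -0.2026, 0.0236]
tcp_rot: [0.987, -0.159, 0.001, 0.0]
wrist_force: [0.2, -0.4, -0.4]
grip_width: 0.0429
grip_force: 0.0
```

Call:
arm_command(
  rows=[
    {"dx": 0, "dy": 0, "dz": 0, "yaw": 0, "fingers": -1},
    {"dx": 0, "dy": 0, "dz": 0, "yaw": 0, "fingers": -1},
    {"dx": 0, "dy": 0, "dz": 0, "yaw": 0, "fingers": -1},
    {"dx": 0, "dy": 0, "dz": 0, "yaw": 0, "fingers": -1},
    {"dx": 0, "dy": 0, "dz": 0, "yaw": 0, "fingers": -1},
  ],
)

```text
time_s: 5.0
tool_pos: [0.5284, -0.202, 0.0245]
tcp_rot: [0.988, -0.157, 0.002, 0.001]
wrist_force: [-1.7, -1.9, 6.3]
grip_width: 0.018
grip_force: 59.1
```

Call:
arm_command(
  rows=[
    {"dx": 0, "dy": 0, "dz": 0.3, "yaw": 0, "fingers": -1},
    {"dx": 0, "dy": 0, "dz": 0.6, "yaw": 0, "fingers": -1},
    {"dx": 0, "dy": 0, "dz": 0.6, "yaw": 0, "fingers": -1},
    {"dx": 0, "dy": 0, "dz": 0.6, "yaw": 0, "fingers": -1},
    {"dx": 0, "dy": 0, "dz": 0.6, "yaw": 0, "fingers": -1},
  ],
)

```text
time_s: 5.5
tool_pos: [0.5265, -0.2004, 0.082]
tcp_rot: [0.988, -0.158, -0.0, -0.0]
wrist_force: [-0.1, 0.1, -0.8]
grip_width: 0.018
grip_force: 59.0
```

```bash
python3 -c "
from h import *
st();p=snapshot('scene');save(p,'s2.png');cv2.imwrite('pics/s2c.png',cv2.resize(p['pixels'][60:260,100:380,::-1],None,fx=2,fy=2))"
```

```text
t 5.5 tcp [ 526.5 -200.4   82. ] xang -18.13 F [-0.1  0.1 -0.8] w 18.0 g 59.0 q6 1.45
```

View pics/s2c.png

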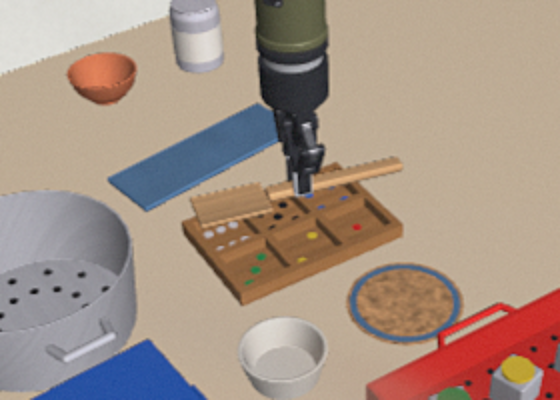

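Call:
arm_command(
  rows=[
    {"dx": 0, "dy": -0.3, "dz": 0.0, "yaw": 0.15, "fingers": -1},
    {"dx": 0, "dy": -0.6, "dz": 0, "yaw": 0.3, "fingers": -1},
    {"dx": 0, "dy": -0.9, "dz": 0, "yaw": 0.45, "fingers": -1},
    {"dx": 0, "dy": -1, "dz": 0, "yaw": 0.52, "fingers": -1},
    {"dx": 0, "dy": -1, "dz": 0, "yaw": 0.52, "fingers": -1},
  ],
)

```text
time_s: 6.05
tool_pos: [0.5266, -0.3022, 0.0809]
tcp_rot: [0.999, 0.045, -0.001, -0.0]
wrist_force: [-0.9, -0.2, -0.9]
grip_width: 0.0177
grip_force: 59.0
```

Call:
arm_command(
  rows=[
    {"dx": 0, "dy": -0.3, "dz": 0.0, "yaw": 0, "fingers": -1},
    {"dx": 0, "dy": -0.6, "dz": 0, "yaw": 0, "fingers": -1},
    {"dx": 0, "dy": -0.9, "dz": 0, "yaw": 0, "fingers": -1},
    {"dx": -0.01, "dy": -1, "dz": 0, "yaw": 0, "fingers": -1},
    {"dx": -0.01, "dy": -1, "dz": 0, "yaw": 0, "fingers": -1},
  ],
)

```text
time_s: 6.55
tool_pos: [0.5256, -0.4009, 0.0813]
tcp_rot: [0.999, 0.045, -0.001, -0.001]
wrist_force: [-0.5, 0.6, -1.5]
grip_width: 0.0178
grip_force: 59.1
```

Call:
arm_command(
  rows=[
    {"dx": 0, "dy": -0.23, "dz": -0.1, "yaw": 0, "fingers": -1},
    {"dx": 0, "dy": -0.23, "dz": -0.3, "yaw": 0, "fingers": -1},
    {"dx": 0, "dy": -0.23, "dz": -0.4, "yaw": 0, "fingers": -1},
    {"dx": 0, "dy": -0.23, "dz": -0.4, "yaw": 0, "fingers": -1},
    {"dx": 0, "dy": -0.23, "dz": -0.4, "yaw": 0, "fingers": -1},
  ],
)

```text
time_s: 7.05
tool_pos: [0.526, -0.4227, 0.0419]
tcp_rot: [0.999, 0.046, -0.001, -0.001]
wrist_force: [0.1, 0.6, -1.6]
grip_width: 0.0179
grip_force: 59.1
```

```bash
cat > sp.py <<'E'
from h import *
np.set_printoptions(precision=1,suppress=True)
st();p=snapshot('top')
m,s,pos=reg('spatula',p);P=cloud(p,m);import sys
zl=float(sys.argv[1]);P=P[(P[:,2]>zl)&(P[:,2]<zl+.05)&(np.abs(P[:,1]+.424)<.07)&(P[:,0]>.38)]
c,sz,a=rect(P);print(s,len(P),c,sz,a)
X=P[:,:2]*1000
for lo in range(390,670,20):
    k=(X[:,0]>lo)&(X[:,0]<lo+20)
    if k.sum()>3: print(lo+10,len(X[k]),X[k].mean(0),np.ptp(X[k][:,1]),np.median(P[k,2])*1000)
E
python3 sp.py .022
```

```text
t 7.05 tcp [ 526.  -422.7   41.9] xang 5.3 F [ 0.1  0.6 -1.6] w 17.9 g 59.1 q6 0.74
0.9 1159 [ 548.7 -419.4] [206.5  56.8] 4.386385917663574
440 7 [ 447.7 -421.4] 5.3852159655201035 45.408010063687776
460 52 [ 461.1 -424.7] 18.206983091227073 49.42656076399088
480 81 [ 479.9 -425.7] 21.668486724012325 48.8608493060001
500 73 [ 499.7 -423.5] 20.68338837064516 48.69746447735701
540 32 [ 545.7 -417.1] 18.827735157067423 48.291694998887415
560 91 [ 561.4 -416. ] 45.3854015413898 46.69564698293471
580 213 [ 580.2 -416.7] 56.24277710899281 42.74285065131544
600 195 [ 600.1 -415.3] 57.49040413959568 42.7002922154196
620 209 [ 620.  -413.2] 55.90576380589289 42.501047311216844
640 195 [ 640.1 -411.1] 55.60966664283603 42.64300949057187
660 11 [ 651.1 -422.3] 22.155815538626314 43.484671454684374
```

Call:
arm_command(
  rows=[
    {"dx": -0.02, "dy": -0.01, "dz": -0.15, "yaw": 0, "fingers": -1},
    {"dx": -0.02, "dy": -0.01, "dz": -0.25, "yaw": 0, "fingers": -1},
    {"dx": -0.02, "dy": -0.01, "dz": -0.28, "yaw": 0, "fingers": -1},
    {"dx": -0.02, "dy": -0.01, "dz": -0.28, "yaw": 0, "fingers": -1},
    {"dx": -0.02, "dy": -0.01, "dz": -0.28, "yaw": 0, "fingers": -1},
  ],
)

```text
time_s: 7.65
tool_pos: [0.5245, -0.4249, 0.0147]
tcp_rot: [0.999, 0.046, 0.0, 0.0]
wrist_force: [0.4, 0.1, -1.1]
grip_width: 0.0178
grip_force: 59.1
```

Call:
arm_command(
  rows=[
    {"dx": 0, "dy": 0, "dz": 0, "yaw": 0, "fingers": -0.3},
    {"dx": 0, "dy": 0, "dz": 0, "yaw": 0, "fingers": -0.1},
    {"dx": 0, "dy": 0, "dz": 0, "yaw": 0, "fingers": 0},
    {"dx": 0, "dy": 0, "dz": 0, "yaw": 0, "fingers": 0},
    {"dx": 0, "dy": 0, "dz": 0, "yaw": 0, "fingers": 0},
  ],
)

```text
time_s: 8.15
tool_pos: [0.5242, -0.4249, 0.0145]
tcp_rot: [0.999, 0.046, 0.0, 0.0]
wrist_force: [-0.3, 0.3, 1.1]
grip_width: 0.0429
grip_force: 0.0
```

Call:
arm_command(
  rows=[
    {"dx": 0, "dy": 0, "dz": 0.3, "yaw": 0, "fingers": 0},
    {"dx": 0, "dy": 0, "dz": 0.6, "yaw": 0, "fingers": 0},
    {"dx": 0, "dy": 0, "dz": 1, "yaw": 0, "fingers": 0},
    {"dx": 0, "dy": 0, "dz": 1, "yaw": 0, "fingers": 0},
    {"dx": 0, "dy": 0, "dz": 1, "yaw": 0, "fingers": 0},
  ],
)

```text
time_s: 8.65
tool_pos: [0.5249, -0.4254, 0.1159]
tcp_rot: [0.999, 0.046, 0.001, 0.001]
wrist_force: [-0.8, -0.6, -1.5]
grip_width: 0.0428
grip_force: 0.0
```

Call:
arm_command(
  rows=[
    {"dx": 0, "dy": 0.5, "dz": 0.3, "yaw": 0, "fingers": 0.35},
    {"dx": 0, "dy": 1, "dz": 0.6, "yaw": 0, "fingers": 0.35},
    {"dx": 0, "dy": 1, "dz": 0.6, "yaw": 0, "fingers": 0.35},
    {"dx": 0, "dy": 1, "dz": 0.6, "yaw": 0, "fingers": 0.35},
    {"dx": 0, "dy": 1, "dz": 0.6, "yaw": 0, "fingers": 0.35},
  ],
)

```text
time_s: 9.15
tool_pos: [0.5239, -0.3251, 0.1732]
tcp_rot: [0.999, 0.046, -0.001, 0.0]
wrist_force: [0.0, -0.7, 0.1]
grip_width: 0.0577
grip_force: 0.0
```

Call:
arm_command(
  rows=[
    {"dx": 0, "dy": 0.5, "dz": 0, "yaw": 0, "fingers": 0.35},
    {"dx": 0, "dy": 1, "dz": 0, "yaw": 0, "fingers": 0.35},
    {"dx": 0, "dy": 1, "dz": 0, "yaw": 0, "fingers": 0.35},
    {"dx": 0, "dy": 1, "dz": 0, "yaw": 0, "fingers": 0.35},
    {"dx": 0, "dy": 1, "dz": 0, "yaw": 0, "fingers": 0.35},
  ],
)

```text
time_s: 9.65
tool_pos: [0.5244, -0.2265, 0.1734]
tcp_rot: [0.999, 0.045, -0.0, 0.0]
wrist_force: [-0.2, 0.4, 0.3]
grip_width: 0.0576
grip_force: 0.0
```

Call:
arm_command(
  rows=[
    {"dx": 0, "dy": 0.5, "dz": 0, "yaw": 0, "fingers": 0.35},
    {"dx": 0, "dy": 1, "dz": 0, "yaw": 0, "fingers": 0.35},
    {"dx": 0, "dy": 1, "dz": 0, "yaw": 0, "fingers": 0.35},
    {"dx": 0, "dy": 1, "dz": 0, "yaw": 0, "fingers": 0.35},
    {"dx": 0, "dy": 1, "dz": 0, "yaw": 0, "fingers": 0.35},
  ],
)

```text
time_s: 10.15
tool_pos: [0.5248, -0.1267, 0.1742]
tcp_rot: [0.999, 0.045, 0.0, 0.001]
wrist_force: [-0.5, -0.1, -0.2]
grip_width: 0.0578
grip_force: 0.0
```

Call:
arm_command(
  rows=[
    {"dx": 0, "dy": 0.5, "dz": 0, "yaw": 0, "fingers": 0.35},
    {"dx": 0, "dy": 1, "dz": 0, "yaw": 0, "fingers": 0.35},
    {"dx": 0, "dy": 1, "dz": 0, "yaw": 0, "fingers": 0.35},
    {"dx": 0, "dy": 1, "dz": 0, "yaw": 0, "fingers": 0.35},
    {"dx": 0, "dy": 1, "dz": 0, "yaw": 0, "fingers": 0.35},
  ],
)

```text
time_s: 10.65
tool_pos: [0.5248, -0.0265, 0.1743]
tcp_rot: [0.999, 0.045, 0.0, 0.0]
wrist_force: [-0.0, -0.5, -0.4]
grip_width: 0.0579
grip_force: 0.0
```

```bash
python3 sp.py .0115; python3 - <<'E'
from h import *
np.set_printoptions(precision=1,suppress=True)
p=snapshot('top');save(p,'top2.png')
m,s,pos=reg('rack',p);P=cloud(p,m);print(rect(P)); Q=P[P[:,2]>.015]; print(rect(Q))
for i in range(6):
    r=pinpoint('pocket1',p)
print([(round(a['score'],2),ray(p,a['position'],.005)*1000) for a in r])
E
```

```text
t 10.65 tcp [524.8 -26.5 174.3] xang 5.18 F [-0.  -0.5 -0.4] w 57.9 g 0.0 q6 1.35
0.71 1282 [ 523.4 -425.6] [253.4  55.7] 6.162140369415283
400 49 [ 404.  -435.1] 17.58486746318266 19.292619978399152
420 71 [ 420. -434.] 20.62433287562999 19.359260544334454
440 79 [ 440.  -431.9] 21.940921917159073 19.256400553587127
460 70 [ 460.1 -429.8] 20.883785797441703 19.66272792057722
480 78 [ 480.2 -428. ] 20.767305985466578 19.262712373870784
500 69 [ 500.4 -426.1] 19.74271987895122 19.429261607011306
520 78 [ 520.3 -424.4] 21.678076355731832 19.134265844300224
540 67 [ 540.6 -422.3] 21.062393636576417 19.314487326967942
560 87 [ 561.5 -417.6] 49.09287593453854 17.66173290530726
580 157 [ 579.5 -418.5] 55.563297875891465 14.224148715453522
600 168 [ 599.8 -416.7] 55.923443706165415 14.081411415031386
620 161 [ 620.1 -415. ] 55.3800335961094 14.078580105396421
640 148 [ 639.4 -414. ] 56.25621083024225 14.015295327886479
(array([ 531.9, -219.1]), array([159.6, 229.8]), 84.59962463378906)
(array([ 530.4, -216.7]), array([154.8, 226.5]), 84.5965576171875)
[(0.93, array([ 519.1, -250.9,    5. ])), (0.89, array([ 458.2, -177.8,    5. ])), (0.85, array([ 608.5, -187.3,    5. ])), (0.84, array([ 449.4, -253.3,    5. ])), (0.61, array([ 537.5, -181.6,    5. ]))]
```

Call:
arm_command(
  rows=[
    {"dx": 0, "dy": 1, "dz": 0, "yaw": 0.87, "fingers": 0.3},
    {"dx": 0, "dy": 1, "dz": 0, "yaw": 0.87, "fingers": 0.3},
    {"dx": 0, "dy": 1, "dz": 0, "yaw": 0.87, "fingers": 0.3},
    {"dx": 0, "dy": 1, "dz": 0, "yaw": 0.87, "fingers": 0.3},
    {"dx": 0, "dy": 1, "dz": 0, "yaw": 0.87, "fingers": 0.3},
  ],
)

```text
time_s: 11.65
tool_pos: [0.5241, 0.0761, 0.1743]
tcp_rot: [0.925, 0.381, -0.0, 0.0]
wrist_force: [0.2, -0.5, -0.3]
grip_width: 0.0553
grip_force: 0.0
```

Call:
arm_command(
  rows=[
    {"dx": 0, "dy": 1, "dz": 0, "yaw": 0.86, "fingers": 0.3},
    {"dx": 0, "dy": 1, "dz": 0, "yaw": 0.86, "fingers": 0.3},
    {"dx": 0, "dy": 1, "dz": 0, "yaw": 0.86, "fingers": 0.3},
    {"dx": 0, "dy": 1, "dz": 0, "yaw": 0.86, "fingers": 0.3},
    {"dx": 0, "dy": 1, "dz": 0, "yaw": 0.86, "fingers": 0.3},
  ],
)

```text
time_s: 12.15
tool_pos: [0.524, 0.1761, 0.1742]
tcp_rot: [0.746, 0.666, -0.0, 0.0]
wrist_force: [-0.2, -0.9, 0.3]
grip_width: 0.0555
grip_force: 0.0
```

Call:
arm_command(
  rows=[
    {"dx": -0.12, "dy": 0.52, "dz": -0.3, "yaw": 0, "fingers": 0.3},
    {"dx": -0.12, "dy": 0.52, "dz": -0.6, "yaw": 0, "fingers": 0.3},
    {"dx": -0.12, "dy": 0.52, "dz": -0.6, "yaw": 0, "fingers": 0.3},
    {"dx": -0.12, "dy": 0.52, "dz": -0.6, "yaw": 0, "fingers": 0.3},
    {"dx": -0.12, "dy": 0.52, "dz": -0.6, "yaw": 0, "fingers": 0.3},
  ],
)

```text
time_s: 12.65
tool_pos: [0.5134, 0.227, 0.1157]
tcp_rot: [0.748, 0.663, 0.001, 0.001]
wrist_force: [1.7, -0.1, 1.3]
grip_width: 0.0558
grip_force: 0.0
```

```bash
python3 -c "
from h import *
st();p=snapshot('scene');cv2.imwrite('pics/s3c.png',cv2.resize(p['pixels'][160:400,260:520,::-1],None,fx=2,fy=2))"
```

```text
t 12.65 tcp [513.4 227.  115.7] xang 83.1 F [ 1.7 -0.1  1.3] w 55.8 g 0.0 q6 0.46
```

View pics/s3c.png

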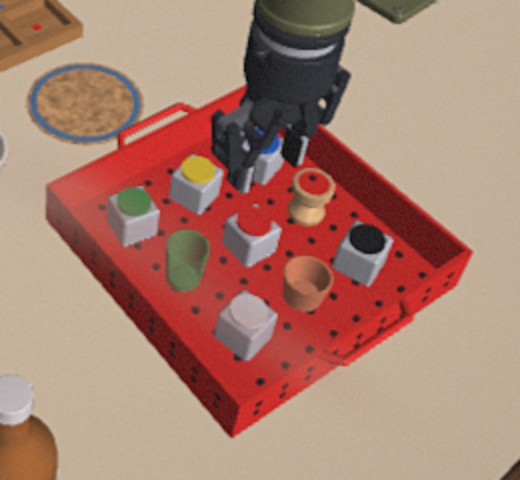

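Call:
arm_command(
  rows=[
    {"dx": 0, "dy": 0, "dz": -0.3, "yaw": 0, "fingers": 0.3},
    {"dx": 0, "dy": 0, "dz": -0.6, "yaw": 0, "fingers": 0.3},
    {"dx": 0, "dy": 0, "dz": -0.8, "yaw": 0, "fingers": 0.3},
    {"dx": 0, "dy": 0, "dz": -0.88, "yaw": 0, "fingers": 0.3},
    {"dx": 0, "dy": 0, "dz": -0.88, "yaw": 0, "fingers": 0.3},
  ],
)

```text
time_s: 13.2
tool_pos: [0.5125, 0.2267, 0.0264]
tcp_rot: [0.749, 0.663, -0.0, -0.0]
wrist_force: [-0.4, -0.5, 0.3]
grip_width: 0.0558
grip_force: 0.0
```

Call:
arm_command(
  rows=[
    {"dx": 0, "dy": 0, "dz": 0, "yaw": 0, "fingers": -1},
    {"dx": 0, "dy": 0, "dz": 0, "yaw": 0, "fingers": -1},
    {"dx": 0, "dy": 0, "dz": 0, "yaw": 0, "fingers": -1},
    {"dx": 0, "dy": 0, "dz": 0, "yaw": 0, "fingers": -1},
    {"dx": 0, "dy": 0, "dz": 0, "yaw": 0, "fingers": -1},
  ],
)

```text
time_s: 13.7
tool_pos: [0.5137, 0.2277, 0.028]
tcp_rot: [0.748, 0.663, 0.002, 0.001]
wrist_force: [-0.2, -0.4, 7.0]
grip_width: 0.0387
grip_force: 62.1
```

Call:
arm_command(
  rows=[
    {"dx": 0, "dy": 0, "dz": 0.3, "yaw": 0, "fingers": -1},
    {"dx": 0, "dy": 0, "dz": 0.6, "yaw": 0, "fingers": -1},
    {"dx": 0, "dy": 0, "dz": 0.9, "yaw": 0, "fingers": -1},
    {"dx": 0, "dy": 0, "dz": 0.9, "yaw": 0, "fingers": -1},
    {"dx": 0, "dy": 0, "dz": 0.9, "yaw": 0, "fingers": -1},
  ],
)

```text
time_s: 14.2
tool_pos: [0.5126, 0.2275, 0.1173]
tcp_rot: [0.748, 0.663, 0.001, 0.0]
wrist_force: [-0.5, -0.6, -1.1]
grip_width: 0.0385
grip_force: 61.2
```

```bash
python3 -c "
from h import *
s=st()"
```

```text
t 14.2 tcp [512.6 227.5 117.3] xang 83.12 F [-0.5 -0.6 -1.1] w 38.5 g 61.2 q6 0.46
```

Call:
arm_command(
  rows=[
    {"dx": -0.05, "dy": -0.3, "dz": 0, "yaw": 0.03, "fingers": -1},
    {"dx": -0.08, "dy": -0.7, "dz": 0, "yaw": 0.03, "fingers": -1},
    {"dx": -0.13, "dy": -1, "dz": 0, "yaw": 0.03, "fingers": -1},
    {"dx": -0.13, "dy": -1, "dz": 0, "yaw": 0.03, "fingers": -1},
    {"dx": -0.13, "dy": -1, "dz": 0, "yaw": 0.03, "fingers": -1},
  ],
)

```text
time_s: 14.7
tool_pos: [0.4982, 0.1267, 0.1152]
tcp_rot: [0.741, 0.671, -0.001, -0.001]
wrist_force: [0.1, -0.1, -0.9]
grip_width: 0.039
grip_force: 61.2
```

Call:
arm_command(
  rows=[
    {"dx": -0.05, "dy": -0.3, "dz": 0, "yaw": 0, "fingers": -1},
    {"dx": -0.08, "dy": -0.7, "dz": 0, "yaw": 0, "fingers": -1},
    {"dx": -0.13, "dy": -1, "dz": 0, "yaw": 0, "fingers": -1},
    {"dx": -0.13, "dy": -1, "dz": 0, "yaw": 0, "fingers": -1},
    {"dx": -0.13, "dy": -1, "dz": 0, "yaw": 0, "fingers": -1},
  ],
)

```text
time_s: 15.2
tool_pos: [0.4864, 0.0278, 0.1159]
tcp_rot: [0.741, 0.672, 0.0, -0.0]
wrist_force: [0.6, -0.0, -0.6]
grip_width: 0.0386
grip_force: 61.2
```

Call:
arm_command(
  rows=[
    {"dx": -0.05, "dy": -0.3, "dz": 0, "yaw": 0, "fingers": -1},
    {"dx": -0.08, "dy": -0.7, "dz": 0, "yaw": 0, "fingers": -1},
    {"dx": -0.12, "dy": -1, "dz": 0, "yaw": 0, "fingers": -1},
    {"dx": -0.12, "dy": -1, "dz": 0, "yaw": 0, "fingers": -1},
    {"dx": -0.12, "dy": -1, "dz": 0, "yaw": 0, "fingers": -1},
  ],
)

```text
time_s: 15.7
tool_pos: [0.4747, -0.0718, 0.1161]
tcp_rot: [0.741, 0.672, 0.0, -0.0]
wrist_force: [0.4, 0.8, -0.3]
grip_width: 0.0387
grip_force: 61.2
```

Call:
arm_command(
  rows=[
    {"dx": -0.05, "dy": -0.3, "dz": 0, "yaw": 0, "fingers": -1},
    {"dx": -0.08, "dy": -0.7, "dz": 0, "yaw": 0, "fingers": -1},
    {"dx": -0.12, "dy": -1, "dz": 0, "yaw": 0, "fingers": -1},
    {"dx": -0.12, "dy": -1, "dz": 0, "yaw": 0, "fingers": -1},
    {"dx": -0.12, "dy": -1, "dz": 0, "yaw": 0, "fingers": -1},
  ],
)

```text
time_s: 16.2
tool_pos: [0.4626, -0.1714, 0.1161]
tcp_rot: [0.74, 0.672, 0.0, -0.001]
wrist_force: [-0.1, 1.2, -0.8]
grip_width: 0.0387
grip_force: 61.2
```

```bash
cat > held.py <<'E'
from h import *
np.set_printoptions(precision=1,suppress=True)
s=st();p=snapshot('scene');t=np.array(s['tool_pos']);P=cloud(p)
k=(np.hypot(P[:,0]-t[0],P[:,1]-t[1])<.03)&(P[:,2]>.0)&(P[:,2]<t[2]+.04)
T=np.linalg.inv(p['extrinsics']);c=T[:3,:3]@t+T[:3,3];u=int(c[0]/c[2]*p['fx']+p['cx']);v=int(c[1]/c[2]*p['fy']+p['cy']);print(u,v)
import sys
if len(sys.argv)>1:
    y0,x0=max(v-70,0),max(u-80,0);cv2.imwrite('pics/'+sys.argv[1],cv2.resize(p['pixels'][y0:y0+140,x0:x0+160,::-1],None,fx=3,fy=3))
E
python3 held.py h1.png
```

```text
t 16.2 tcp [ 462.6 -171.4  116.1] xang 84.47 F [-0.1  1.2 -0.8] w 38.7 g 61.2 q6 -0.35
278 137
```

View pics/h1.png

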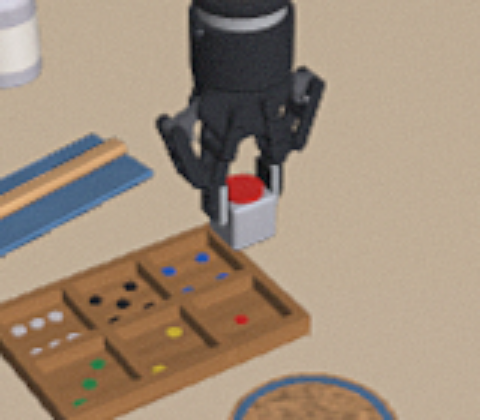

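Call:
arm_command(
  rows=[
    {"dx": 0, "dy": -0.03, "dz": -0.3, "yaw": 0, "fingers": -1},
    {"dx": 0, "dy": -0.03, "dz": -0.6, "yaw": 0, "fingers": -1},
    {"dx": 0, "dy": -0.03, "dz": -0.8, "yaw": 0, "fingers": -1},
    {"dx": 0, "dy": -0.03, "dz": -0.91, "yaw": 0, "fingers": -1},
    {"dx": 0, "dy": -0.03, "dz": -0.91, "yaw": 0, "fingers": -1},
  ],
)

```text
time_s: 16.75
tool_pos: [0.462, -0.1739, 0.025]
tcp_rot: [0.74, 0.673, -0.0, -0.001]
wrist_force: [0.5, -0.2, 0.2]
grip_width: 0.0389
grip_force: 62.8
```

Call:
arm_command(
  rows=[
    {"dx": 0, "dy": 0, "dz": 0, "yaw": 0, "fingers": 0.1},
    {"dx": 0, "dy": 0, "dz": 0, "yaw": 0, "fingers": 0.2},
    {"dx": 0, "dy": 0, "dz": 0, "yaw": 0, "fingers": 0.2},
    {"dx": 0, "dy": 0, "dz": 0, "yaw": 0, "fingers": 0.2},
    {"dx": 0, "dy": 0, "dz": 0, "yaw": 0, "fingers": 0.2},
  ],
)

```text
time_s: 17.25
tool_pos: [0.4623, -0.1758, 0.0255]
tcp_rot: [0.74, 0.672, 0.0, 0.0]
wrist_force: [0.9, 0.9, -0.1]
grip_width: 0.0514
grip_force: 0.0
```

Call:
arm_command(
  rows=[
    {"dx": 0, "dy": 0, "dz": 0.3, "yaw": 0, "fingers": 0.2},
    {"dx": 0, "dy": 0, "dz": 0.6, "yaw": 0, "fingers": 0.2},
    {"dx": 0, "dy": 0, "dz": 0.9, "yaw": 0, "fingers": 0.3},
    {"dx": 0, "dy": 0, "dz": 0.9, "yaw": 0, "fingers": 0.3},
    {"dx": 0, "dy": 0, "dz": 0.9, "yaw": 0, "fingers": 0.3},
  ],
)

```text
time_s: 17.75
tool_pos: [0.4625, -0.176, 0.1159]
tcp_rot: [0.741, 0.672, 0.0, 0.001]
wrist_force: [0.2, -0.3, 0.2]
grip_width: 0.0555
grip_force: 0.0
```

Call:
arm_command(
  rows=[
    {"dx": 0.15, "dy": 1, "dz": 0, "yaw": 0.38, "fingers": 0.3},
    {"dx": 0.15, "dy": 1, "dz": 0, "yaw": 0.38, "fingers": 0.3},
    {"dx": 0.15, "dy": 1, "dz": 0, "yaw": 0.38, "fingers": 0.3},
    {"dx": 0.15, "dy": 1, "dz": 0, "yaw": 0.38, "fingers": 0.3},
    {"dx": 0.15, "dy": 1, "dz": 0, "yaw": 0.38, "fingers": 0.3},
  ],
)

```text
time_s: 18.25
tool_pos: [0.4766, -0.0762, 0.1144]
tcp_rot: [0.633, 0.775, -0.001, -0.001]
wrist_force: [0.7, 0.2, -0.3]
grip_width: 0.0555
grip_force: 0.0
```

Call:
arm_command(
  rows=[
    {"dx": 0.15, "dy": 1, "dz": 0, "yaw": 0, "fingers": 0.3},
    {"dx": 0.15, "dy": 1, "dz": 0, "yaw": 0, "fingers": 0.3},
    {"dx": 0.15, "dy": 1, "dz": 0, "yaw": 0, "fingers": 0.3},
    {"dx": 0.15, "dy": 1, "dz": 0, "yaw": 0, "fingers": 0.3},
    {"dx": 0.15, "dy": 1, "dz": 0, "yaw": 0, "fingers": 0.3},
  ],
)

```text
time_s: 18.75
tool_pos: [0.4919, 0.0227, 0.115]
tcp_rot: [0.633, 0.774, -0.001, -0.0]
wrist_force: [0.2, -0.3, 0.0]
grip_width: 0.056
grip_force: 0.0
```

Call:
arm_command(
  rows=[
    {"dx": 0.15, "dy": 1, "dz": 0, "yaw": 0, "fingers": 0.3},
    {"dx": 0.15, "dy": 1, "dz": 0, "yaw": 0, "fingers": 0.3},
    {"dx": 0.15, "dy": 1, "dz": 0, "yaw": 0, "fingers": 0.3},
    {"dx": 0.15, "dy": 1, "dz": 0, "yaw": 0, "fingers": 0.3},
    {"dx": 0.15, "dy": 1, "dz": 0, "yaw": 0, "fingers": 0.3},
  ],
)

```text
time_s: 19.25
tool_pos: [0.5067, 0.1222, 0.115]
tcp_rot: [0.633, 0.774, -0.001, -0.0]
wrist_force: [0.1, -0.4, -0.1]
grip_width: 0.0555
grip_force: 0.0
```

```bash
cat > tins.py <<'E'
from h import *
import sys
np.set_printoptions(precision=1,suppress=True)
st();p=snapshot('top')
for n in sys.argv[1:]:
    r=reg(n,p)
    if r is None: print(n,None);continue
    P=cloud(p,r[0]); z=np.median(P[:,2])
    P=P[(P[:,2]>z-.02)&(P[:,2]<.07)]; c,sz,a=rect(P); print(n,round(r[1],2),r[0].sum(),c,sz,round(a,1),'ztop',np.percentile(P[:,2],90)*1000)
E
python3 tins.py tin_red tin_yellow tin_white spatula dish
```

```text
t 19.25 tcp [506.7 122.2 115. ] xang 101.46 F [ 0.1 -0.4 -0.1] w 55.5 g 0.0 q6 -0.04
tin_red 0.56 308 [ 463.1 -174.5] [39.9 38.2] 84.6 ztop 50.75968127849355
tin_yellow None
tin_white 0.69 212 [600.1 294.2] [25.7 41. ] 6.2 ztop 54.10257428223686
spatula 0.89 1453 [ 522.2 -427. ] [258.2  60.7] 5.6 ztop 21.026613203752873
dish 0.98 1257 [670.9 -37.2] [92.6 92.9] 33.5 ztop 39.99587096616253
```

Call:
arm_command(
  rows=[
    {"dx": 0.01, "dy": 0.23, "dz": 0, "yaw": 0, "fingers": 0.3},
    {"dx": 0.01, "dy": 0.23, "dz": -0.4, "yaw": 0, "fingers": 0.3},
    {"dx": 0.01, "dy": 0.23, "dz": -0.7, "yaw": 0, "fingers": 0.3},
    {"dx": 0.01, "dy": 0.23, "dz": -0.88, "yaw": 0, "fingers": 0.3},
    {"dx": 0.01, "dy": 0.23, "dz": -0.88, "yaw": 0, "fingers": 0.3},
  ],
)

```text
time_s: 20.05
tool_pos: [0.5059, 0.1465, 0.025]
tcp_rot: [0.632, 0.775, -0.002, -0.002]
wrist_force: [-1.3, 0.3, -0.8]
grip_width: 0.055
grip_force: 0.0
```

Call:
arm_command(
  rows=[
    {"dx": 0, "dy": 0, "dz": 0, "yaw": 0, "fingers": -1},
    {"dx": 0, "dy": 0, "dz": 0, "yaw": 0, "fingers": -1},
    {"dx": 0, "dy": 0, "dz": 0, "yaw": 0, "fingers": -1},
    {"dx": 0, "dy": 0, "dz": 0, "yaw": 0, "fingers": -1},
    {"dx": 0, "dy": 0, "dz": 0, "yaw": 0, "fingers": -1},
  ],
)

```text
time_s: 20.55
tool_pos: [0.5086, 0.1473, 0.0279]
tcp_rot: [0.632, 0.775, 0.0, 0.0]
wrist_force: [-0.8, 0.7, 2.1]
grip_width: 0.0389
grip_force: 61.8
```

Call:
arm_command(
  rows=[
    {"dx": 0, "dy": 0, "dz": 0.3, "yaw": 0, "fingers": -1},
    {"dx": 0, "dy": 0, "dz": 0.6, "yaw": 0, "fingers": -1},
    {"dx": 0, "dy": 0, "dz": 0.9, "yaw": 0, "fingers": -1},
    {"dx": 0, "dy": 0, "dz": 0.9, "yaw": 0, "fingers": -1},
    {"dx": 0, "dy": 0, "dz": 0.9, "yaw": 0, "fingers": -1},
  ],
)

```text
time_s: 21.05
tool_pos: [0.5086, 0.1473, 0.1181]
tcp_rot: [0.632, 0.775, 0.001, 0.001]
wrist_force: [-0.1, -0.2, -1.2]
grip_width: 0.0387
grip_force: 61.7
```

Call:
arm_command(
  rows=[
    {"dx": 0.03, "dy": -0.3, "dz": 0, "yaw": -0.12, "fingers": -1},
    {"dx": 0.06, "dy": -0.7, "dz": 0, "yaw": -0.25, "fingers": -1},
    {"dx": 0.09, "dy": -1, "dz": 0, "yaw": -0.38, "fingers": -1},
    {"dx": 0.09, "dy": -1, "dz": 0, "yaw": -0.38, "fingers": -1},
    {"dx": 0.09, "dy": -1, "dz": 0, "yaw": -0.38, "fingers": -1},
  ],
)

```text
time_s: 21.55
tool_pos: [0.5161, 0.0468, 0.116]
tcp_rot: [0.741, 0.672, -0.001, -0.001]
wrist_force: [-0.2, 0.6, -1.4]
grip_width: 0.0387
grip_force: 61.7
```

Call:
arm_command(
  rows=[
    {"dx": 0.03, "dy": -0.3, "dz": 0, "yaw": 0, "fingers": -1},
    {"dx": 0.06, "dy": -0.7, "dz": 0, "yaw": 0, "fingers": -1},
    {"dx": 0.09, "dy": -1, "dz": 0, "yaw": 0, "fingers": -1},
    {"dx": 0.09, "dy": -1, "dz": 0, "yaw": 0, "fingers": -1},
    {"dx": 0.09, "dy": -1, "dz": 0, "yaw": 0, "fingers": -1},
  ],
)

```text
time_s: 22.05
tool_pos: [0.5257, -0.0519, 0.1166]
tcp_rot: [0.74, 0.672, -0.0, -0.001]
wrist_force: [-0.9, -0.1, -0.4]
grip_width: 0.0386
grip_force: 61.7
```

Call:
arm_command(
  rows=[
    {"dx": 0.03, "dy": -0.3, "dz": 0, "yaw": 0, "fingers": -1},
    {"dx": 0.06, "dy": -0.7, "dz": 0, "yaw": 0, "fingers": -1},
    {"dx": 0.08, "dy": -1, "dz": 0, "yaw": 0, "fingers": -1},
    {"dx": 0.08, "dy": -1, "dz": 0, "yaw": 0, "fingers": -1},
    {"dx": 0.08, "dy": -1, "dz": 0, "yaw": 0, "fingers": -1},
  ],
)

```text
time_s: 22.55
tool_pos: [0.5339, -0.1513, 0.1168]
tcp_rot: [0.74, 0.672, 0.0, -0.001]
wrist_force: [0.2, 1.2, -1.0]
grip_width: 0.0387
grip_force: 61.7
```

```bash
python3 tins.py tin_green tin_white; python3 held.py h2.png
```

```text
t 22.55 tcp [ 533.9 -151.3  116.8] xang 84.49 F [ 0.2  1.2 -1. ] w 38.7 g 61.7 q6 -0.26
tin_green 0.62 331 [586.6 135.4] [41.5 39.6] 74.8 ztop 53.85689575146113
tin_white 0.78 381 [592.3 293.3] [39.3 42.6] 6.7 ztop 53.88332511809644
t 22.7 tcp [ 533.7 -150.8  117. ] xang 84.58 F [-1.3  0.2 -0.5] w 38.8 g 61.7 q6 -0.26
259 153
```

View pics/h2.png

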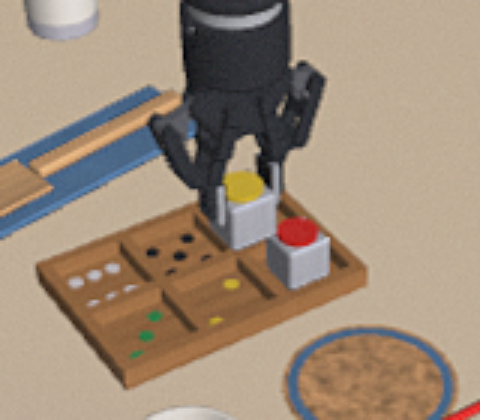

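Call:
arm_command(
  rows=[
    {"dx": 0, "dy": -0.3, "dz": 0, "yaw": 0, "fingers": -1},
    {"dx": 0, "dy": -0.3, "dz": -0.3, "yaw": 0, "fingers": -1},
    {"dx": 0, "dy": -0.3, "dz": -0.6, "yaw": 0, "fingers": -1},
    {"dx": 0, "dy": -0.3, "dz": -0.8, "yaw": 0, "fingers": -1},
    {"dx": 0, "dy": -0.3, "dz": -0.91, "yaw": 0, "fingers": -1},
  ],
)

```text
time_s: 23.25
tool_pos: [0.5329, -0.1812, 0.0246]
tcp_rot: [0.74, 0.673, -0.001, -0.002]
wrist_force: [-5.3, 3.5, 70.9]
grip_width: 0.0384
grip_force: 72.3
```

Call:
arm_command(
  rows=[
    {"dx": 0, "dy": 0, "dz": 0, "yaw": 0, "fingers": -1},
    {"dx": 0, "dy": 0, "dz": 0, "yaw": 0, "fingers": 0.1},
    {"dx": 0, "dy": 0, "dz": 0, "yaw": 0, "fingers": 0.2},
    {"dx": 0, "dy": 0, "dz": 0, "yaw": 0, "fingers": 0.2},
    {"dx": 0, "dy": 0, "dz": 0, "yaw": 0, "fingers": 0.2},
  ],
)

```text
time_s: 23.75
tool_pos: [0.5345, -0.1828, 0.0268]
tcp_rot: [0.74, 0.672, 0.0, 0.0]
wrist_force: [-0.4, -0.0, -0.3]
grip_width: 0.0515
grip_force: 0.0
```

Call:
arm_command(
  rows=[
    {"dx": 0, "dy": 0, "dz": 0.3, "yaw": 0, "fingers": 0.2},
    {"dx": 0, "dy": 0, "dz": 0.6, "yaw": 0, "fingers": 0.2},
    {"dx": 0, "dy": 0, "dz": 0.9, "yaw": 0, "fingers": 0.3},
    {"dx": 0, "dy": 0, "dz": 0.9, "yaw": 0, "fingers": 0.3},
    {"dx": 0, "dy": 0, "dz": 0.9, "yaw": 0, "fingers": 0.3},
  ],
)

```text
time_s: 24.25
tool_pos: [0.5346, -0.183, 0.1172]
tcp_rot: [0.74, 0.672, 0.0, 0.001]
wrist_force: [0.3, 0.7, -0.7]
grip_width: 0.0557
grip_force: 0.0
```

Call:
arm_command(
  rows=[
    {"dx": 0.17, "dy": 1, "dz": 0, "yaw": -0.22, "fingers": 0.3},
    {"dx": 0.17, "dy": 1, "dz": 0, "yaw": -0.22, "fingers": 0.3},
    {"dx": 0.17, "dy": 1, "dz": 0, "yaw": -0.22, "fingers": 0.3},
    {"dx": 0.17, "dy": 1, "dz": 0, "yaw": -0.22, "fingers": 0.3},
    {"dx": 0.17, "dy": 1, "dz": 0, "yaw": -0.22, "fingers": 0.3},
  ],
)

```text
time_s: 24.75
tool_pos: [0.5505, -0.0832, 0.1153]
tcp_rot: [0.795, 0.606, -0.001, -0.0]
wrist_force: [1.2, 0.2, 0.1]
grip_width: 0.0558
grip_force: 0.0
```

Call:
arm_command(
  rows=[
    {"dx": 0.18, "dy": 1, "dz": 0, "yaw": 0, "fingers": 0.3},
    {"dx": 0.18, "dy": 1, "dz": 0, "yaw": 0, "fingers": 0.3},
    {"dx": 0.18, "dy": 1, "dz": 0, "yaw": 0, "fingers": 0.3},
    {"dx": 0.18, "dy": 1, "dz": 0, "yaw": 0, "fingers": 0.3},
    {"dx": 0.18, "dy": 1, "dz": 0, "yaw": 0, "fingers": 0.3},
  ],
)

```text
time_s: 25.25
tool_pos: [0.5689, 0.0156, 0.1159]
tcp_rot: [0.796, 0.605, -0.001, 0.0]
wrist_force: [-0.5, 0.8, -0.4]
grip_width: 0.0556
grip_force: 0.0
```

Call:
arm_command(
  rows=[
    {"dx": 0.18, "dy": 1, "dz": 0, "yaw": 0, "fingers": 0.3},
    {"dx": 0.18, "dy": 1, "dz": 0, "yaw": 0, "fingers": 0.3},
    {"dx": 0.18, "dy": 1, "dz": 0, "yaw": 0, "fingers": 0.3},
    {"dx": 0.18, "dy": 1, "dz": 0, "yaw": 0, "fingers": 0.3},
    {"dx": 0.18, "dy": 1, "dz": 0, "yaw": 0, "fingers": 0.3},
  ],
)

```text
time_s: 25.75
tool_pos: [0.5868, 0.1153, 0.116]
tcp_rot: [0.796, 0.605, -0.001, 0.0]
wrist_force: [0.5, -0.4, 0.5]
grip_width: 0.0553
grip_force: 0.0
```

```bash
python3 tins.py tin_red tin_yellow tin_blue spatula dish
```

```text
t 25.75 tcp [586.8 115.3 116. ] xang 74.48 F [ 0.5 -0.4  0.5] w 55.3 g 0.0 q6 0.4
tin_red 0.68 306 [ 463.4 -174.4] [39.7 37.6] 83.5 ztop 50.89050352777918
tin_yellow 0.74 1291 [672.7 -38.4] [95.2 98.1] 25.9 ztop 39.87875237473931
tin_blue None
spatula 0.69 1405 [ 522.9 -425.5] [251.2  60.5] 4.6 ztop 20.833062821004944
dish 0.65 1272 [671.9 -37.3] [95.3 93.7] 88.3 ztop 39.877746965709115
```

Call:
arm_command(
  rows=[
    {"dx": 0, "dy": 0.2, "dz": 0, "yaw": 0, "fingers": 0.3},
    {"dx": 0, "dy": 0.2, "dz": -0.3, "yaw": 0, "fingers": 0.3},
    {"dx": 0, "dy": 0.2, "dz": -0.6, "yaw": 0, "fingers": 0.3},
    {"dx": 0, "dy": 0.2, "dz": -0.8, "yaw": 0, "fingers": 0.3},
    {"dx": 0, "dy": 0.2, "dz": -0.89, "yaw": 0, "fingers": 0.3},
  ],
)

```text
time_s: 26.55
tool_pos: [0.5857, 0.1367, 0.0253]
tcp_rot: [0.796, 0.606, -0.002, -0.001]
wrist_force: [-0.5, 0.2, -0.7]
grip_width: 0.0553
grip_force: 0.0
```

Call:
arm_command(
  rows=[
    {"dx": 0, "dy": 0, "dz": 0, "yaw": 0, "fingers": -1},
    {"dx": 0, "dy": 0, "dz": 0, "yaw": 0, "fingers": -1},
    {"dx": 0, "dy": 0, "dz": 0, "yaw": 0, "fingers": -1},
    {"dx": 0, "dy": 0, "dz": 0, "yaw": 0, "fingers": -1},
    {"dx": 0, "dy": 0, "dz": 0, "yaw": 0, "fingers": -1},
  ],
)

```text
time_s: 27.05
tool_pos: [0.5878, 0.1373, 0.0281]
tcp_rot: [0.796, 0.606, 0.001, 0.0]
wrist_force: [-0.8, 0.0, -1.0]
grip_width: 0.0387
grip_force: 62.5
```

Call:
arm_command(
  rows=[
    {"dx": 0, "dy": 0, "dz": 0.3, "yaw": 0, "fingers": -1},
    {"dx": 0, "dy": 0, "dz": 0.6, "yaw": 0, "fingers": -1},
    {"dx": 0, "dy": 0, "dz": 0.9, "yaw": 0, "fingers": -1},
    {"dx": 0, "dy": 0, "dz": 0.9, "yaw": 0, "fingers": -1},
    {"dx": 0, "dy": 0, "dz": 0.9, "yaw": 0, "fingers": -1},
  ],
)

```text
time_s: 27.55
tool_pos: [0.5877, 0.1373, 0.1184]
tcp_rot: [0.796, 0.606, 0.001, 0.001]
wrist_force: [0.1, -0.2, -0.1]
grip_width: 0.0391
grip_force: 62.7
```

Call:
arm_command(
  rows=[
    {"dx": -0.03, "dy": -0.3, "dz": 0, "yaw": 0.12, "fingers": -1},
    {"dx": -0.06, "dy": -0.7, "dz": 0, "yaw": 0.22, "fingers": -1},
    {"dx": -0.1, "dy": -1, "dz": 0, "yaw": 0.22, "fingers": -1},
    {"dx": -0.1, "dy": -1, "dz": 0, "yaw": 0.22, "fingers": -1},
    {"dx": -0.1, "dy": -1, "dz": 0, "yaw": 0.22, "fingers": -1},
  ],
)

```text
time_s: 28.05
tool_pos: [0.576, 0.0367, 0.1159]
tcp_rot: [0.741, 0.671, -0.001, -0.001]
wrist_force: [-0.3, 0.3, -0.2]
grip_width: 0.0388
grip_force: 62.5
```

Call:
arm_command(
  rows=[
    {"dx": 0, "dy": -0.3, "dz": 0, "yaw": 0, "fingers": -1},
    {"dx": 0, "dy": -0.7, "dz": 0, "yaw": 0, "fingers": -1},
    {"dx": 0, "dy": -1, "dz": 0, "yaw": 0, "fingers": -1},
    {"dx": 0, "dy": -1, "dz": 0, "yaw": 0, "fingers": -1},
    {"dx": 0, "dy": -1, "dz": 0, "yaw": 0, "fingers": -1},
  ],
)

```text
time_s: 28.55
tool_pos: [0.577, -0.0622, 0.1166]
tcp_rot: [0.741, 0.672, -0.0, -0.001]
wrist_force: [0.0, 0.7, -1.0]
grip_width: 0.0388
grip_force: 62.6
```

Call:
arm_command(
  rows=[
    {"dx": 0.1, "dy": -0.3, "dz": 0, "yaw": 0, "fingers": -1},
    {"dx": 0.2, "dy": -0.7, "dz": 0, "yaw": 0, "fingers": -1},
    {"dx": 0.28, "dy": -1, "dz": 0, "yaw": 0, "fingers": -1},
    {"dx": 0.28, "dy": -1, "dz": 0, "yaw": 0, "fingers": -1},
    {"dx": 0.28, "dy": -1, "dz": 0, "yaw": 0, "fingers": -1},
  ],
)

```text
time_s: 29.05
tool_pos: [0.6052, -0.1614, 0.1167]
tcp_rot: [0.74, 0.672, 0.0, -0.001]
wrist_force: [0.4, 0.1, -1.1]
grip_width: 0.0391
grip_force: 62.6
```

```bash
python3 tins.py tin_yellow tin_blue tin_black dish; python3 held.py h3.png
```

```text
t 29.05 tcp [ 605.2 -161.4  116.7] xang 84.47 F [ 0.4  0.1 -1.1] w 39.1 g 62.6 q6 -0.23
tin_yellow 0.69 237 [433.2 231.7] [38.4 39.6] 0.0 ztop 55.80362797592651
tin_blue 0.7 374 [425.6 158.9] [39.8 40.4] 10.8 ztop 53.77203085649067
tin_black 0.75 358 [445.4 308.1] [39.6 40.8] 14.0 ztop 54.06690838104415
dish 0.71 1236 [671.7 -36.5] [93.4 89.9] 1.9 ztop 39.43354838324058
t 29.3 tcp [ 604.8 -161.1  117.2] xang 84.57 F [ 0.7  0.3 -0.5] w 38.9 g 62.6 q6 -0.23
230 163
```

View pics/h3.png

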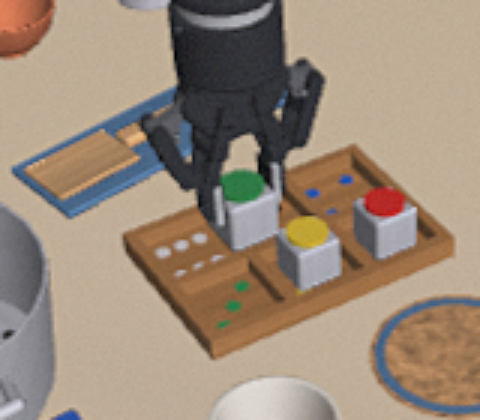

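Call:
arm_command(
  rows=[
    {"dx": 0, "dy": -0.27, "dz": 0, "yaw": 0, "fingers": -1},
    {"dx": 0, "dy": -0.27, "dz": -0.4, "yaw": 0, "fingers": -1},
    {"dx": 0, "dy": -0.27, "dz": -0.7, "yaw": 0, "fingers": -1},
    {"dx": 0, "dy": -0.27, "dz": -0.83, "yaw": 0, "fingers": -1},
    {"dx": 0, "dy": -0.27, "dz": -0.83, "yaw": 0, "fingers": -1},
  ],
)

```text
time_s: 29.85
tool_pos: [0.6035, -0.1886, 0.0323]
tcp_rot: [0.74, 0.672, -0.001, -0.002]
wrist_force: [-0.4, 0.1, 0.1]
grip_width: 0.0385
grip_force: 62.7
```

Call:
arm_command(
  rows=[
    {"dx": 0, "dy": 0, "dz": -0.04, "yaw": 0, "fingers": -1},
    {"dx": 0, "dy": 0, "dz": -0.06, "yaw": 0, "fingers": 0.1},
    {"dx": 0, "dy": 0, "dz": -0.06, "yaw": 0, "fingers": 0.2},
    {"dx": 0, "dy": 0, "dz": -0.06, "yaw": 0, "fingers": 0.2},
    {"dx": 0, "dy": 0, "dz": -0.06, "yaw": 0, "fingers": 0.2},
  ],
)

```text
time_s: 30.35
tool_pos: [0.6057, -0.1899, 0.0291]
tcp_rot: [0.74, 0.672, 0.0, 0.001]
wrist_force: [-0.3, 0.5, 0.9]
grip_width: 0.0512
grip_force: 0.0
```

Call:
arm_command(
  rows=[
    {"dx": 0, "dy": 0, "dz": 0.3, "yaw": 0, "fingers": 0.2},
    {"dx": 0, "dy": 0, "dz": 0.6, "yaw": 0, "fingers": 0.2},
    {"dx": 0, "dy": 0, "dz": 0.9, "yaw": 0, "fingers": 0.3},
    {"dx": 0, "dy": 0, "dz": 0.9, "yaw": 0, "fingers": 0.3},
    {"dx": 0, "dy": 0, "dz": 0.9, "yaw": 0, "fingers": 0.3},
  ],
)

```text
time_s: 30.85
tool_pos: [0.6058, -0.19, 0.1196]
tcp_rot: [0.74, 0.672, 0.001, 0.001]
wrist_force: [-0.0, -0.1, -0.2]
grip_width: 0.0555
grip_force: 0.0
```

Call:
arm_command(
  rows=[
    {"dx": -0.6, "dy": 1, "dz": 0, "yaw": 0.37, "fingers": 0.3},
    {"dx": -0.6, "dy": 1, "dz": 0, "yaw": 0.37, "fingers": 0.3},
    {"dx": -0.6, "dy": 1, "dz": 0, "yaw": 0.37, "fingers": 0.3},
    {"dx": -0.6, "dy": 1, "dz": 0, "yaw": 0.37, "fingers": 0.3},
    {"dx": -0.6, "dy": 1, "dz": 0, "yaw": 0.37, "fingers": 0.3},
  ],
)

```text
time_s: 31.35
tool_pos: [0.5456, -0.09, 0.1179]
tcp_rot: [0.635, 0.772, -0.0, 0.0]
wrist_force: [0.9, 0.3, 0.6]
grip_width: 0.0554
grip_force: 0.0
```

Call:
arm_command(
  rows=[
    {"dx": -0.6, "dy": 1, "dz": 0, "yaw": 0, "fingers": 0.3},
    {"dx": -0.6, "dy": 1, "dz": 0, "yaw": 0, "fingers": 0.3},
    {"dx": -0.6, "dy": 1, "dz": 0, "yaw": 0, "fingers": 0.3},
    {"dx": -0.6, "dy": 1, "dz": 0, "yaw": 0, "fingers": 0.3},
    {"dx": -0.6, "dy": 1, "dz": 0, "yaw": 0, "fingers": 0.3},
  ],
)

```text
time_s: 31.85
tool_pos: [0.4872, 0.0093, 0.1185]
tcp_rot: [0.635, 0.772, 0.0, 0.001]
wrist_force: [0.1, -0.2, -0.2]
grip_width: 0.0559
grip_force: 0.0
```

Call:
arm_command(
  rows=[
    {"dx": -0.6, "dy": 1, "dz": 0, "yaw": 0, "fingers": 0.3},
    {"dx": -0.6, "dy": 1, "dz": 0, "yaw": 0, "fingers": 0.3},
    {"dx": -0.6, "dy": 1, "dz": 0, "yaw": 0, "fingers": 0.3},
    {"dx": -0.6, "dy": 1, "dz": 0, "yaw": 0, "fingers": 0.3},
    {"dx": -0.6, "dy": 1, "dz": 0, "yaw": 0, "fingers": 0.3},
  ],
)

```text
time_s: 32.35
tool_pos: [0.4275, 0.1095, 0.1186]
tcp_rot: [0.635, 0.772, 0.001, 0.001]
wrist_force: [-0.2, -0.4, -0.2]
grip_width: 0.0555
grip_force: 0.0
```

```bash
python3 tins.py tin_green spatula dish
```

```text
t 32.35 tcp [427.5 109.5 118.6] xang 101.11 F [-0.2 -0.4 -0.2] w 55.5 g 0.0 q6 -0.04
tin_green 0.78 312 [ 606.3 -190.5] [39.7 40. ] 86.9 ztop 50.71176087771062
spatula 0.78 1451 [ 524.2 -423.9] [254.6  58.4] 4.3 ztop 20.895043833633256
dish 0.62 1302 [672.  -35.9] [97.8 93.5] 88.6 ztop 39.61706343507569
```

Call:
arm_command(
  rows=[
    {"dx": -0.02, "dy": 0.49, "dz": 0, "yaw": 0, "fingers": 0.3},
    {"dx": -0.02, "dy": 0.49, "dz": -0.3, "yaw": 0, "fingers": 0.3},
    {"dx": -0.02, "dy": 0.49, "dz": -0.6, "yaw": 0, "fingers": 0.3},
    {"dx": -0.02, "dy": 0.49, "dz": -0.8, "yaw": 0, "fingers": 0.3},
    {"dx": -0.02, "dy": 0.49, "dz": -0.91, "yaw": 0, "fingers": 0.3},
  ],
)

```text
time_s: 33.05
tool_pos: [0.423, 0.1584, 0.0256]
tcp_rot: [0.636, 0.772, -0.001, -0.001]
wrist_force: [-0.1, 0.0, 0.4]
grip_width: 0.0555
grip_force: 0.0
```

Call:
arm_command(
  rows=[
    {"dx": 0, "dy": 0, "dz": 0, "yaw": 0, "fingers": -1},
    {"dx": 0, "dy": 0, "dz": 0, "yaw": 0, "fingers": -1},
    {"dx": 0, "dy": 0, "dz": 0, "yaw": 0, "fingers": -1},
    {"dx": 0, "dy": 0, "dz": 0, "yaw": 0, "fingers": -1},
    {"dx": 0, "dy": 0, "dz": 0, "yaw": 0, "fingers": -1},
  ],
)

```text
time_s: 33.55
tool_pos: [0.4237, 0.1593, 0.0279]
tcp_rot: [0.635, 0.772, 0.001, 0.0]
wrist_force: [0.2, 0.4, -0.4]
grip_width: 0.0387
grip_force: 61.1
```

Call:
arm_command(
  rows=[
    {"dx": 0, "dy": 0, "dz": 0.3, "yaw": 0, "fingers": -1},
    {"dx": 0, "dy": 0, "dz": 0.6, "yaw": 0, "fingers": -1},
    {"dx": 0, "dy": 0, "dz": 0.9, "yaw": 0, "fingers": -1},
    {"dx": 0, "dy": 0, "dz": 0.9, "yaw": 0, "fingers": -1},
    {"dx": 0, "dy": 0, "dz": 0.9, "yaw": 0, "fingers": -1},
  ],
)

```text
time_s: 34.05
tool_pos: [0.4237, 0.1594, 0.1181]
tcp_rot: [0.635, 0.772, 0.001, 0.001]
wrist_force: [0.0, -0.6, -1.1]
grip_width: 0.0388
grip_force: 61.3
```

Call:
arm_command(
  rows=[
    {"dx": 0.03, "dy": -0.3, "dz": 0, "yaw": -0.12, "fingers": -1},
    {"dx": 0.06, "dy": -0.7, "dz": 0, "yaw": -0.24, "fingers": -1},
    {"dx": 0.08, "dy": -1, "dz": 0, "yaw": -0.37, "fingers": -1},
    {"dx": 0.08, "dy": -1, "dz": 0, "yaw": -0.37, "fingers": -1},
    {"dx": 0.08, "dy": -1, "dz": 0, "yaw": -0.37, "fingers": -1},
  ],
)

```text
time_s: 34.55
tool_pos: [0.4301, 0.0588, 0.1162]
tcp_rot: [0.741, 0.672, -0.001, -0.001]
wrist_force: [-0.6, -0.2, -0.7]
grip_width: 0.0391
grip_force: 61.3
```

Call:
arm_command(
  rows=[
    {"dx": 0.03, "dy": -0.3, "dz": 0, "yaw": 0, "fingers": -1},
    {"dx": 0.06, "dy": -0.7, "dz": 0, "yaw": 0, "fingers": -1},
    {"dx": 0.08, "dy": -1, "dz": 0, "yaw": 0, "fingers": -1},
    {"dx": 0.08, "dy": -1, "dz": 0, "yaw": 0, "fingers": -1},
    {"dx": 0.08, "dy": -1, "dz": 0, "yaw": 0, "fingers": -1},
  ],
)

```text
time_s: 35.05
tool_pos: [0.4388, -0.0401, 0.1167]
tcp_rot: [0.741, 0.672, -0.0, -0.001]
wrist_force: [-0.5, 1.1, -1.0]
grip_width: 0.0386
grip_force: 61.3
```

Call:
arm_command(
  rows=[
    {"dx": 0.02, "dy": -0.3, "dz": 0, "yaw": 0, "fingers": -1},
    {"dx": 0.04, "dy": -0.7, "dz": 0, "yaw": 0, "fingers": -1},
    {"dx": 0.07, "dy": -1, "dz": 0, "yaw": 0, "fingers": -1},
    {"dx": 0.07, "dy": -1, "dz": 0, "yaw": 0, "fingers": -1},
    {"dx": 0.07, "dy": -1, "dz": 0, "yaw": 0, "fingers": -1},
  ],
)

```text
time_s: 35.55
tool_pos: [0.4459, -0.1394, 0.1169]
tcp_rot: [0.74, 0.672, 0.0, -0.001]
wrist_force: [-0.0, -0.0, -1.9]
grip_width: 0.0389
grip_force: 61.3
```

Call:
arm_command(
  rows=[
    {"dx": 0.02, "dy": -0.3, "dz": 0, "yaw": 0, "fingers": -1},
    {"dx": 0.04, "dy": -0.7, "dz": 0, "yaw": 0, "fingers": -1},
    {"dx": 0.07, "dy": -1, "dz": 0, "yaw": 0, "fingers": -1},
    {"dx": 0.07, "dy": -1, "dz": 0, "yaw": 0, "fingers": -1},
    {"dx": 0.07, "dy": -1, "dz": 0, "yaw": 0, "fingers": -1},
  ],
)

```text
time_s: 36.05
tool_pos: [0.4529, -0.2389, 0.1169]
tcp_rot: [0.74, 0.672, 0.0, -0.001]
wrist_force: [0.2, 0.8, -0.4]
grip_width: 0.0389
grip_force: 61.3
```

```bash
python3 tins.py tin_yellow tin_white tin_black dish; python3 held.py h4.png
```

```text
t 36.05 tcp [ 452.9 -238.9  116.9] xang 84.5 F [ 0.2  0.8 -0.4] w 38.9 g 61.3 q6 -0.47
tin_yellow 0.7 303 [ 533.1 -182.2] [38.9 39.2] 87.9 ztop 50.8892363817639
tin_white 0.86 383 [592.7 292.5] [39.7 40.2] 6.1 ztop 53.840296405926026
tin_black 0.82 415 [444.8 308.1] [39.8 41.2] 15.1 ztop 54.2851095348468
dish 0.96 1245 [672.6 -39.4] [93.2 98. ] 28.2 ztop 39.299975677607925
t 36.3 tcp [ 452.9 -239.1  117.2] xang 84.57 F [-0.8  0.1 -0.8] w 38.4 g 61.3 q6 -0.47
264 122
```

View pics/h4.png

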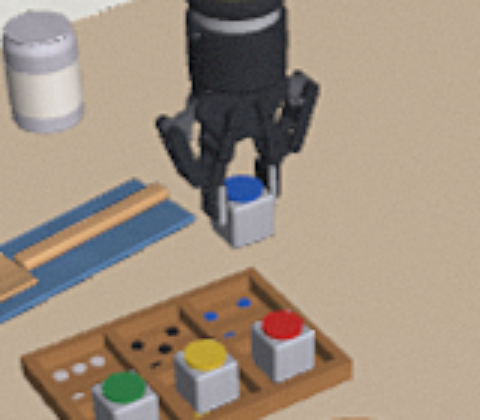

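Call:
arm_command(
  rows=[
    {"dx": 0.03, "dy": -0.07, "dz": -0.1, "yaw": 0, "fingers": -1},
    {"dx": 0.03, "dy": -0.07, "dz": -0.4, "yaw": 0, "fingers": -1},
    {"dx": 0.03, "dy": -0.07, "dz": -0.7, "yaw": 0, "fingers": -1},
    {"dx": 0.03, "dy": -0.07, "dz": -0.84, "yaw": 0, "fingers": -1},
    {"dx": 0.03, "dy": -0.07, "dz": -0.84, "yaw": 0, "fingers": -1},
  ],
)

```text
time_s: 36.85
tool_pos: [0.4545, -0.2469, 0.0307]
tcp_rot: [0.74, 0.672, -0.001, -0.003]
wrist_force: [0.2, 1.1, -0.9]
grip_width: 0.0386
grip_force: 61.3
```

Call:
arm_command(
  rows=[
    {"dx": 0, "dy": 0, "dz": -0.04, "yaw": 0, "fingers": -1},
    {"dx": 0, "dy": 0, "dz": -0.06, "yaw": 0, "fingers": 0.1},
    {"dx": 0, "dy": 0, "dz": -0.06, "yaw": 0, "fingers": 0.2},
    {"dx": 0, "dy": 0, "dz": -0.06, "yaw": 0, "fingers": 0.2},
    {"dx": 0, "dy": 0, "dz": -0.06, "yaw": 0, "fingers": 0.2},
  ],
)

```text
time_s: 37.35
tool_pos: [0.4566, -0.248, 0.028]
tcp_rot: [0.74, 0.672, 0.0, 0.001]
wrist_force: [0.5, -0.3, -0.6]
grip_width: 0.0516
grip_force: 0.0
```

Call:
arm_command(
  rows=[
    {"dx": 0, "dy": 0, "dz": 0.3, "yaw": 0, "fingers": 0.2},
    {"dx": 0, "dy": 0, "dz": 0.6, "yaw": 0, "fingers": 0.2},
    {"dx": 0, "dy": 0, "dz": 0.9, "yaw": 0, "fingers": 0.3},
    {"dx": 0, "dy": 0, "dz": 0.9, "yaw": 0, "fingers": 0.3},
    {"dx": 0, "dy": 0, "dz": 0.9, "yaw": 0, "fingers": 0.3},
  ],
)

```text
time_s: 37.85
tool_pos: [0.4567, -0.248, 0.1183]
tcp_rot: [0.74, 0.672, 0.0, 0.001]
wrist_force: [-0.2, 0.5, 0.1]
grip_width: 0.0559
grip_force: 0.0
```

Call:
arm_command(
  rows=[
    {"dx": 0, "dy": 1, "dz": 0, "yaw": 0.45, "fingers": 0.3},
    {"dx": 0, "dy": 1, "dz": 0, "yaw": 0.45, "fingers": 0.3},
    {"dx": 0, "dy": 1, "dz": 0, "yaw": 0.45, "fingers": 0.3},
    {"dx": 0, "dy": 1, "dz": 0, "yaw": 0.45, "fingers": 0.3},
    {"dx": 0, "dy": 1, "dz": 0, "yaw": 0.45, "fingers": 0.3},
  ],
)

```text
time_s: 38.35
tool_pos: [0.4559, -0.1478, 0.1165]
tcp_rot: [0.611, 0.792, -0.0, -0.001]
wrist_force: [0.9, -0.2, 0.6]
grip_width: 0.0558
grip_force: 0.0
```

Call:
arm_command(
  rows=[
    {"dx": 0, "dy": 1, "dz": 0, "yaw": 0, "fingers": 0.3},
    {"dx": 0, "dy": 1, "dz": 0, "yaw": 0, "fingers": 0.3},
    {"dx": 0, "dy": 1, "dz": 0, "yaw": 0, "fingers": 0.3},
    {"dx": 0, "dy": 1, "dz": 0, "yaw": 0, "fingers": 0.3},
    {"dx": 0, "dy": 1, "dz": 0, "yaw": 0, "fingers": 0.3},
  ],
)

```text
time_s: 38.85
tool_pos: [0.4567, -0.0491, 0.1172]
tcp_rot: [0.611, 0.791, -0.0, 0.0]
wrist_force: [-0.2, 1.1, 0.3]
grip_width: 0.0555
grip_force: 0.0
```

Call:
arm_command(
  rows=[
    {"dx": 0, "dy": 1, "dz": 0, "yaw": 0, "fingers": 0.3},
    {"dx": 0, "dy": 1, "dz": 0, "yaw": 0, "fingers": 0.3},
    {"dx": 0, "dy": 1, "dz": 0, "yaw": 0, "fingers": 0.3},
    {"dx": 0, "dy": 1, "dz": 0, "yaw": 0, "fingers": 0.3},
    {"dx": 0, "dy": 1, "dz": 0, "yaw": 0, "fingers": 0.3},
  ],
)

```text
time_s: 39.35
tool_pos: [0.4566, 0.0505, 0.1172]
tcp_rot: [0.611, 0.791, -0.0, 0.0]
wrist_force: [-1.3, -1.0, -0.2]
grip_width: 0.0553
grip_force: 0.0
```

Call:
arm_command(
  rows=[
    {"dx": 0, "dy": 1, "dz": 0, "yaw": 0, "fingers": 0.3},
    {"dx": 0, "dy": 1, "dz": 0, "yaw": 0, "fingers": 0.3},
    {"dx": 0, "dy": 1, "dz": 0, "yaw": 0, "fingers": 0.3},
    {"dx": 0, "dy": 1, "dz": 0, "yaw": 0, "fingers": 0.3},
    {"dx": 0, "dy": 1, "dz": 0, "yaw": 0, "fingers": 0.3},
  ],
)

```text
time_s: 39.85
tool_pos: [0.4562, 0.1503, 0.1171]
tcp_rot: [0.612, 0.791, -0.001, 0.0]
wrist_force: [-0.1, -1.0, 0.7]
grip_width: 0.0552
grip_force: 0.0
```

Call:
arm_command(
  rows=[
    {"dx": -0.1, "dy": 1, "dz": 0, "yaw": 0, "fingers": 0.3},
    {"dx": -0.1, "dy": 1, "dz": 0, "yaw": 0, "fingers": 0.3},
    {"dx": -0.1, "dy": 1, "dz": 0, "yaw": 0, "fingers": 0.3},
    {"dx": -0.1, "dy": 1, "dz": 0, "yaw": 0, "fingers": 0.3},
    {"dx": -0.1, "dy": 1, "dz": 0, "yaw": 0, "fingers": 0.3},
  ],
)

```text
time_s: 40.35
tool_pos: [0.4461, 0.2502, 0.1171]
tcp_rot: [0.611, 0.791, -0.001, 0.0]
wrist_force: [-0.4, -0.2, -0.8]
grip_width: 0.0558
grip_force: 0.0
```

```bash
python3 tins.py tin_blue spatula dish
```

```text
t 40.35 tcp [446.1 250.2 117.1] xang 104.61 F [-0.4 -0.2 -0.8] w 55.8 g 0.0 q6 0.17
tin_blue 0.69 2608 [499.3 -38.6] [137.9 133.8] 45.8 ztop 4.303283518906076
spatula 0.61 1322 [ 525.2 -425.7] [251.9  57.4] 5.9 ztop 20.971209915547682
dish 0.95 1237 [671.4 -36.8] [92.4 92.3] 69.8 ztop 39.32149616354661
```

Call:
arm_command(
  rows=[
    {"dx": -0.01, "dy": 0.57, "dz": 0, "yaw": 0, "fingers": 0.25},
    {"dx": -0.01, "dy": 0.57, "dz": -0.2, "yaw": 0, "fingers": 0.25},
    {"dx": -0.01, "dy": 0.57, "dz": -0.5, "yaw": 0, "fingers": 0.25},
    {"dx": -0.01, "dy": 0.57, "dz": -0.8, "yaw": 0, "fingers": 0.25},
    {"dx": -0.01, "dy": 0.57, "dz": -0.9, "yaw": 0, "fingers": 0.25},
  ],
)

```text
time_s: 41.05
tool_pos: [0.4435, 0.3076, 0.0249]
tcp_rot: [0.611, 0.792, -0.002, -0.001]
wrist_force: [0.7, -0.0, 0.1]
grip_width: 0.0533
grip_force: 0.0
```

Call:
arm_command(
  rows=[
    {"dx": 0, "dy": 0, "dz": 0, "yaw": 0, "fingers": -1},
    {"dx": 0, "dy": 0, "dz": 0, "yaw": 0, "fingers": -1},
    {"dx": 0, "dy": 0, "dz": 0, "yaw": 0, "fingers": -1},
    {"dx": 0, "dy": 0, "dz": 0, "yaw": 0, "fingers": -1},
    {"dx": 0, "dy": 0, "dz": 0, "yaw": 0, "fingers": -1},
  ],
)

```text
time_s: 41.55
tool_pos: [0.4458, 0.3095, 0.0283]
tcp_rot: [0.611, 0.792, 0.001, 0.0]
wrist_force: [-0.8, -0.0, 0.2]
grip_width: 0.0386
grip_force: 63.5
```

Call:
arm_command(
  rows=[
    {"dx": 0, "dy": 0, "dz": 0.3, "yaw": 0, "fingers": -1},
    {"dx": 0, "dy": 0, "dz": 0.6, "yaw": 0, "fingers": -1},
    {"dx": 0, "dy": 0, "dz": 0.9, "yaw": 0, "fingers": -1},
    {"dx": 0, "dy": 0, "dz": 0.9, "yaw": 0, "fingers": -1},
    {"dx": 0, "dy": 0, "dz": 0.9, "yaw": 0, "fingers": -1},
  ],
)

```text
time_s: 42.05
tool_pos: [0.4456, 0.3095, 0.1184]
tcp_rot: [0.611, 0.792, 0.001, 0.0]
wrist_force: [0.2, -0.9, -0.4]
grip_width: 0.0386
grip_force: 63.6
```

Call:
arm_command(
  rows=[
    {"dx": 0.05, "dy": -0.3, "dz": 0, "yaw": -0.15, "fingers": -1},
    {"dx": 0.1, "dy": -0.7, "dz": 0, "yaw": -0.3, "fingers": -1},
    {"dx": 0.16, "dy": -1, "dz": 0, "yaw": -0.45, "fingers": -1},
    {"dx": 0.16, "dy": -1, "dz": 0, "yaw": -0.45, "fingers": -1},
    {"dx": 0.16, "dy": -1, "dz": 0, "yaw": -0.45, "fingers": -1},
  ],
)

```text
time_s: 42.55
tool_pos: [0.4604, 0.2086, 0.1162]
tcp_rot: [0.741, 0.672, -0.001, -0.001]
wrist_force: [-0.9, 0.9, -0.0]
grip_width: 0.0389
grip_force: 63.6
```

Call:
arm_command(
  rows=[
    {"dx": 0.05, "dy": -0.3, "dz": 0, "yaw": 0, "fingers": -1},
    {"dx": 0.1, "dy": -0.7, "dz": 0, "yaw": 0, "fingers": -1},
    {"dx": 0.16, "dy": -1, "dz": 0, "yaw": 0, "fingers": -1},
    {"dx": 0.16, "dy": -1, "dz": 0, "yaw": 0, "fingers": -1},
    {"dx": 0.16, "dy": -1, "dz": 0, "yaw": 0, "fingers": -1},
  ],
)

```text
time_s: 43.05
tool_pos: [0.477, 0.1099, 0.1168]
tcp_rot: [0.74, 0.672, -0.0, -0.001]
wrist_force: [-0.2, 0.3, -0.4]
grip_width: 0.039
grip_force: 63.6
```

Call:
arm_command(
  rows=[
    {"dx": 0.05, "dy": -0.3, "dz": 0, "yaw": 0, "fingers": -1},
    {"dx": 0.1, "dy": -0.7, "dz": 0, "yaw": 0, "fingers": -1},
    {"dx": 0.16, "dy": -1, "dz": 0, "yaw": 0, "fingers": -1},
    {"dx": 0.16, "dy": -1, "dz": 0, "yaw": 0, "fingers": -1},
    {"dx": 0.16, "dy": -1, "dz": 0, "yaw": 0, "fingers": -1},
  ],
)

```text
time_s: 43.55
tool_pos: [0.4932, 0.0104, 0.117]
tcp_rot: [0.74, 0.672, 0.0, -0.001]
wrist_force: [-0.5, 0.6, -1.1]
grip_width: 0.0384
grip_force: 63.6
```

Call:
arm_command(
  rows=[
    {"dx": 0.05, "dy": -0.3, "dz": 0, "yaw": 0, "fingers": -1},
    {"dx": 0.1, "dy": -0.7, "dz": 0, "yaw": 0, "fingers": -1},
    {"dx": 0.16, "dy": -1, "dz": 0, "yaw": 0, "fingers": -1},
    {"dx": 0.16, "dy": -1, "dz": 0, "yaw": 0, "fingers": -1},
    {"dx": 0.16, "dy": -1, "dz": 0, "yaw": 0, "fingers": -1},
  ],
)

```text
time_s: 44.05
tool_pos: [0.5091, -0.0892, 0.117]
tcp_rot: [0.74, 0.672, 0.0, -0.001]
wrist_force: [0.1, -0.5, -1.6]
grip_width: 0.0391
grip_force: 63.6
```

Call:
arm_command(
  rows=[
    {"dx": 0.05, "dy": -0.3, "dz": 0, "yaw": 0, "fingers": -1},
    {"dx": 0.1, "dy": -0.7, "dz": 0, "yaw": 0, "fingers": -1},
    {"dx": 0.16, "dy": -1, "dz": 0, "yaw": 0, "fingers": -1},
    {"dx": 0.16, "dy": -1, "dz": 0, "yaw": 0, "fingers": -1},
    {"dx": 0.16, "dy": -1, "dz": 0, "yaw": 0, "fingers": -1},
  ],
)

```text
time_s: 44.55
tool_pos: [0.5249, -0.1889, 0.1169]
tcp_rot: [0.74, 0.672, 0.0, -0.001]
wrist_force: [-0.6, 1.3, 0.2]
grip_width: 0.0388
grip_force: 63.6
```

```bash
python3 tins.py tin_yellow tin_white tin_blue dish; python3 held.py h5.png
```

```text
t 44.55 tcp [ 524.9 -188.9  116.9] xang 84.5 F [-0.6  1.3  0.2] w 38.8 g 63.6 q6 -0.33
tin_yellow 0.67 209 [ 606.9 -185. ] [27.9 39.8] 86.2 ztop 50.58958937881804
tin_white 0.68 388 [592.8 292.7] [40.1 40.9] 6.5 ztop 53.63871263015856
tin_blue 0.64 1891 [ 525.5 -426.3] [261.9  93.3] 5.1 ztop 10.76009832994096
dish 0.73 191 [432.7 235.3] [47.5 36.5] 85.6 ztop 54.70594017412187
t 44.8 tcp [ 524.8 -189.1  117.2] xang 84.57 F [-1.4  0.2 -1. ] w 38.9 g 63.6 q6 -0.33
252 143
```

View pics/h5.png

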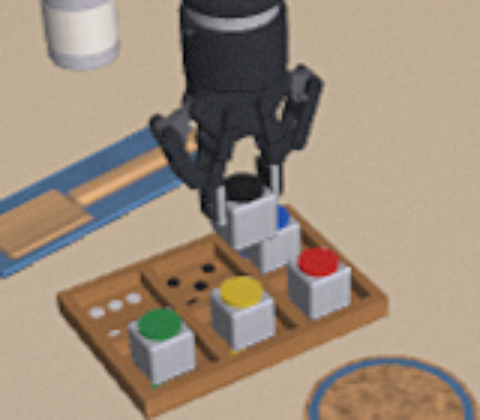

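Call:
arm_command(
  rows=[
    {"dx": 0.02, "dy": -0.4, "dz": 0, "yaw": 0, "fingers": -1},
    {"dx": 0.02, "dy": -0.64, "dz": -0.1, "yaw": 0, "fingers": -1},
    {"dx": 0.02, "dy": -0.64, "dz": -0.5, "yaw": 0, "fingers": -1},
    {"dx": 0.02, "dy": -0.64, "dz": -0.8, "yaw": 0, "fingers": -1},
    {"dx": 0.02, "dy": -0.64, "dz": -0.84, "yaw": 0, "fingers": -1},
  ],
)

```text
time_s: 45.35
tool_pos: [0.5242, -0.2529, 0.0299]
tcp_rot: [0.74, 0.672, -0.001, -0.004]
wrist_force: [-0.2, -0.1, -1.0]
grip_width: 0.0386
grip_force: 63.6
```

Call:
arm_command(
  rows=[
    {"dx": 0, "dy": 0, "dz": 0, "yaw": 0, "fingers": -1},
    {"dx": 0, "dy": 0, "dz": -0.05, "yaw": 0, "fingers": -1},
    {"dx": 0, "dy": 0, "dz": -0.05, "yaw": 0, "fingers": 0.1},
    {"dx": 0, "dy": 0, "dz": -0.05, "yaw": 0, "fingers": 0.2},
    {"dx": 0, "dy": 0, "dz": -0.05, "yaw": 0, "fingers": 0.2},
  ],
)

```text
time_s: 45.85
tool_pos: [0.5279, -0.255, 0.0294]
tcp_rot: [0.74, 0.672, 0.0, 0.001]
wrist_force: [-0.2, 0.1, 0.5]
grip_width: 0.0513
grip_force: 0.0
```

Call:
arm_command(
  rows=[
    {"dx": 0, "dy": 0, "dz": 0.2, "yaw": 0, "fingers": 0.2},
    {"dx": 0, "dy": 0, "dz": 0.6, "yaw": 0, "fingers": 0.2},
    {"dx": 0, "dy": 0, "dz": 0.9, "yaw": 0, "fingers": 0.3},
    {"dx": 0, "dy": 0, "dz": 0.9, "yaw": 0, "fingers": 0.3},
    {"dx": 0, "dy": 0, "dz": 0.9, "yaw": 0, "fingers": 0.3},
  ],
)

```text
time_s: 46.35
tool_pos: [0.5278, -0.2551, 0.1197]
tcp_rot: [0.74, 0.672, 0.0, 0.001]
wrist_force: [-0.6, 0.0, -0.3]
grip_width: 0.055
grip_force: 0.0
```

Call:
arm_command(
  rows=[
    {"dx": 0, "dy": 1, "dz": 0, "yaw": 0.26, "fingers": 0.3},
    {"dx": 0, "dy": 1, "dz": 0, "yaw": 0.26, "fingers": 0.3},
    {"dx": 0, "dy": 1, "dz": 0, "yaw": 0.26, "fingers": 0.3},
    {"dx": 0, "dy": 1, "dz": 0, "yaw": 0.26, "fingers": 0.3},
    {"dx": 0, "dy": 1, "dz": 0, "yaw": 0.26, "fingers": 0.3},
  ],
)

```text
time_s: 46.85
tool_pos: [0.527, -0.1552, 0.1176]
tcp_rot: [0.668, 0.744, -0.0, -0.0]
wrist_force: [-0.5, -0.3, 0.3]
grip_width: 0.0554
grip_force: 0.0
```

Call:
arm_command(
  rows=[
    {"dx": 0, "dy": 1, "dz": 0, "yaw": 0, "fingers": 0.3},
    {"dx": 0, "dy": 1, "dz": 0, "yaw": 0, "fingers": 0.3},
    {"dx": 0, "dy": 1, "dz": 0, "yaw": 0, "fingers": 0.3},
    {"dx": 0, "dy": 1, "dz": 0, "yaw": 0, "fingers": 0.3},
    {"dx": 0, "dy": 1, "dz": 0, "yaw": 0, "fingers": 0.3},
  ],
)

```text
time_s: 47.35
tool_pos: [0.5276, -0.0563, 0.1182]
tcp_rot: [0.668, 0.744, -0.0, 0.0]
wrist_force: [-0.7, 0.0, -0.2]
grip_width: 0.0553
grip_force: 0.0
```

Call:
arm_command(
  rows=[
    {"dx": 0.1, "dy": 1, "dz": 0, "yaw": 0, "fingers": 0.3},
    {"dx": 0.1, "dy": 1, "dz": 0, "yaw": 0, "fingers": 0.3},
    {"dx": 0.1, "dy": 1, "dz": 0, "yaw": 0, "fingers": 0.3},
    {"dx": 0.1, "dy": 1, "dz": 0, "yaw": 0, "fingers": 0.3},
    {"dx": 0.1, "dy": 1, "dz": 0, "yaw": 0, "fingers": 0.3},
  ],
)

```text
time_s: 47.85
tool_pos: [0.5374, 0.0435, 0.1182]
tcp_rot: [0.669, 0.744, -0.0, 0.0]
wrist_force: [-0.3, 0.1, 0.7]
grip_width: 0.0552
grip_force: 0.0
```

Call:
arm_command(
  rows=[
    {"dx": 0.2, "dy": 1, "dz": 0, "yaw": 0, "fingers": 0.3},
    {"dx": 0.2, "dy": 1, "dz": 0, "yaw": 0, "fingers": 0.3},
    {"dx": 0.2, "dy": 1, "dz": 0, "yaw": 0, "fingers": 0.3},
    {"dx": 0.2, "dy": 1, "dz": 0, "yaw": 0, "fingers": 0.3},
    {"dx": 0.2, "dy": 1, "dz": 0, "yaw": 0, "fingers": 0.3},
  ],
)

```text
time_s: 48.35
tool_pos: [0.5568, 0.1433, 0.118]
tcp_rot: [0.669, 0.744, -0.001, -0.0]
wrist_force: [0.6, -0.1, 0.1]
grip_width: 0.0554
grip_force: 0.0
```

Call:
arm_command(
  rows=[
    {"dx": 0.35, "dy": 1, "dz": 0, "yaw": 0, "fingers": 0.3},
    {"dx": 0.35, "dy": 1, "dz": 0, "yaw": 0, "fingers": 0.3},
    {"dx": 0.35, "dy": 1, "dz": 0, "yaw": 0, "fingers": 0.3},
    {"dx": 0.35, "dy": 1, "dz": 0, "yaw": 0, "fingers": 0.3},
    {"dx": 0.35, "dy": 1, "dz": 0, "yaw": 0, "fingers": 0.3},
  ],
)

```text
time_s: 48.85
tool_pos: [0.5914, 0.243, 0.1179]
tcp_rot: [0.669, 0.744, -0.001, -0.0]
wrist_force: [0.2, -0.0, 1.3]
grip_width: 0.0555
grip_force: 0.0
```

```bash
python3 tins.py tin_black spatula dish
```

```text
t 48.85 tcp [591.4 243.  117.9] xang 96.09 F [ 0.2 -0.   1.3] w 55.5 g 0.0 q6 0.22
tin_black 0.56 298 [ 526.9 -253.9] [40.2 37.4] 89.3 ztop 50.73891536191311
spatula 0.64 1472 [ 505.7 -411.8] [253.8  59.1] 4.6 ztop 20.934884609969394
dish 0.71 1271 [671.1 -36.9] [93.  94.2] 54.2 ztop 39.789276839440205
```

```bash
python3 sp.py .0115
```

```text
t 49.05 tcp [591.7 243.5 118.4] xang 96.06 F [-0.5 -0.2  0.2] w 55.4 g 0.0 q6 0.22
0.61 1309 [ 506.  -410.3] [250.5  56.7] 4.414490222930908
400 80 [ 400.3 -415.6] 19.751518564886226 19.386552921919154
420 70 [ 420.1 -414.3] 21.10531869871528 19.170771789134513
440 81 [ 440. -413.] 21.52880273645667 19.24036736047041
460 70 [ 459.9 -411.9] 20.456984041191333 19.37752118304481
480 81 [ 480.  -410.4] 23.641633412270153 19.573682304255602
500 72 [ 500.3 -408.9] 20.724001076689945 19.47261823159763
520 77 [ 520.5 -407.5] 20.54243333680148 19.874390520901343
540 82 [ 541.8 -404.7] 48.19296499076495 17.884848883306436
560 154 [ 559.9 -406.1] 55.37985522360236 14.093272614519314
580 165 [ 579.3 -405. ] 56.807495349784006 14.254762737818005
600 173 [ 599.8 -403.5] 56.57971528883189 14.425948903164176
620 160 [ 620.3 -402. ] 55.71612968402809 14.250650510362117
640 9 [ 631.4 -417. ] 20.0075531480025 13.704590306233166
```

Call:
arm_command(
  rows=[
    {"dx": -0.3, "dy": -1, "dz": 0, "yaw": -0.87, "fingers": 0},
    {"dx": -0.3, "dy": -1, "dz": 0, "yaw": -0.87, "fingers": 0},
    {"dx": -0.3, "dy": -1, "dz": 0, "yaw": -0.87, "fingers": 0},
    {"dx": -0.3, "dy": -1, "dz": 0, "yaw": -0.87, "fingers": 0},
    {"dx": -0.3, "dy": -1, "dz": 0, "yaw": -0.87, "fingers": 0},
  ],
)

```text
time_s: 49.65
tool_pos: [0.562, 0.1441, 0.1187]
tcp_rot: [0.88, 0.474, 0.0, 0.0]
wrist_force: [0.6, -0.5, 0.2]
grip_width: 0.0427
grip_force: 0.0
```

Call:
arm_command(
  rows=[
    {"dx": -0.3, "dy": -1, "dz": 0, "yaw": -0.87, "fingers": 0},
    {"dx": -0.3, "dy": -1, "dz": 0, "yaw": -0.87, "fingers": 0},
    {"dx": -0.3, "dy": -1, "dz": 0, "yaw": -0.87, "fingers": 0},
    {"dx": -0.3, "dy": -1, "dz": 0, "yaw": -0.87, "fingers": 0},
    {"dx": -0.3, "dy": -1, "dz": 0, "yaw": -0.87, "fingers": 0},
  ],
)

```text
time_s: 50.15
tool_pos: [0.5319, 0.0441, 0.1186]
tcp_rot: [0.988, 0.152, 0.0, 0.0]
wrist_force: [0.2, 0.0, -0.2]
grip_width: 0.0427
grip_force: 0.0
```

Call:
arm_command(
  rows=[
    {"dx": 0, "dy": -1, "dz": 0, "yaw": -0.3, "fingers": 0},
    {"dx": 0, "dy": -1, "dz": 0, "yaw": -0.3, "fingers": 0},
    {"dx": 0, "dy": -1, "dz": 0, "yaw": -0.3, "fingers": 0},
    {"dx": 0, "dy": -1, "dz": 0, "yaw": -0.3, "fingers": 0},
    {"dx": 0, "dy": -1, "dz": 0, "yaw": -0.3, "fingers": 0},
  ],
)

```text
time_s: 50.65
tool_pos: [0.5318, -0.0544, 0.1183]
tcp_rot: [0.999, 0.038, -0.0, -0.0]
wrist_force: [0.2, 0.2, -0.5]
grip_width: 0.0428
grip_force: 0.0
```

Call:
arm_command(
  rows=[
    {"dx": 0, "dy": -1, "dz": 0, "yaw": 0, "fingers": 0},
    {"dx": 0, "dy": -1, "dz": 0, "yaw": 0, "fingers": 0},
    {"dx": 0, "dy": -1, "dz": 0, "yaw": 0, "fingers": 0},
    {"dx": 0, "dy": -1, "dz": 0, "yaw": 0, "fingers": 0},
    {"dx": 0, "dy": -1, "dz": 0, "yaw": 0, "fingers": 0},
  ],
)

```text
time_s: 51.15
tool_pos: [0.5318, -0.153, 0.1181]
tcp_rot: [0.999, 0.039, -0.0, -0.001]
wrist_force: [-0.4, 0.1, 0.0]
grip_width: 0.0428
grip_force: 0.0
```

Call:
arm_command(
  rows=[
    {"dx": 0, "dy": -1, "dz": 0, "yaw": 0, "fingers": 0},
    {"dx": 0, "dy": -1, "dz": 0, "yaw": 0, "fingers": 0},
    {"dx": 0, "dy": -1, "dz": 0, "yaw": 0, "fingers": 0},
    {"dx": 0, "dy": -1, "dz": 0, "yaw": 0, "fingers": 0},
    {"dx": 0, "dy": -1, "dz": 0, "yaw": 0, "fingers": 0},
  ],
)

```text
time_s: 51.65
tool_pos: [0.5318, -0.2525, 0.118]
tcp_rot: [0.999, 0.039, -0.001, -0.001]
wrist_force: [0.6, 0.6, -0.6]
grip_width: 0.0428
grip_force: 0.0
```

Call:
arm_command(
  rows=[
    {"dx": 0, "dy": -1, "dz": 0, "yaw": 0, "fingers": 0},
    {"dx": 0, "dy": -1, "dz": 0, "yaw": 0, "fingers": 0},
    {"dx": 0, "dy": -1, "dz": 0, "yaw": 0, "fingers": 0},
    {"dx": 0, "dy": -1, "dz": 0, "yaw": 0, "fingers": 0},
    {"dx": 0, "dy": -1, "dz": 0, "yaw": 0, "fingers": 0},
  ],
)

```text
time_s: 52.15
tool_pos: [0.5319, -0.3522, 0.1179]
tcp_rot: [0.999, 0.039, -0.001, -0.001]
wrist_force: [0.0, 0.2, 0.6]
grip_width: 0.0423
grip_force: 0.0
```

```bash
python3 -c "
from h import *
st()"
```

```text
t 52.15 tcp [ 531.9 -352.2  117.9] xang 4.45 F [0.  0.2 0.6] w 42.3 g 0.0 q6 0.84
```

Call:
arm_command(
  rows=[
    {"dx": -0.24, "dy": -0.56, "dz": 0, "yaw": 0, "fingers": 0},
    {"dx": -0.24, "dy": -0.56, "dz": -0.2, "yaw": 0, "fingers": 0},
    {"dx": -0.24, "dy": -0.56, "dz": -0.5, "yaw": 0, "fingers": 0},
    {"dx": -0.24, "dy": -0.56, "dz": -0.5, "yaw": 0, "fingers": 0},
    {"dx": -0.24, "dy": -0.56, "dz": -0.5, "yaw": 0, "fingers": 0},
  ],
)

```text
time_s: 52.65
tool_pos: [0.508, -0.4085, 0.068]
tcp_rot: [0.999, 0.039, -0.001, -0.001]
wrist_force: [0.2, -0.2, 0.0]
grip_width: 0.0427
grip_force: 0.0
```

Call:
arm_command(
  rows=[
    {"dx": 0, "dy": 0, "dz": -0.3, "yaw": 0, "fingers": 0},
    {"dx": 0, "dy": 0, "dz": -0.45, "yaw": 0, "fingers": 0},
    {"dx": 0, "dy": 0, "dz": -0.52, "yaw": 0, "fingers": 0},
    {"dx": 0, "dy": 0, "dz": -0.52, "yaw": 0, "fingers": 0},
    {"dx": 0, "dy": 0, "dz": -0.52, "yaw": 0, "fingers": 0},
  ],
)

```text
time_s: 53.15
tool_pos: [0.5088, -0.411, 0.0171]
tcp_rot: [0.999, 0.038, 0.0, 0.0]
wrist_force: [-0.5, 0.1, 0.8]
grip_width: 0.0426
grip_force: 0.0
```

Call:
arm_command(
  rows=[
    {"dx": 0, "dy": 0, "dz": 0, "yaw": 0, "fingers": -1},
    {"dx": 0, "dy": 0, "dz": 0, "yaw": 0, "fingers": -1},
    {"dx": 0, "dy": 0, "dz": 0, "yaw": 0, "fingers": -1},
    {"dx": 0, "dy": 0, "dz": 0, "yaw": 0, "fingers": -1},
    {"dx": 0, "dy": 0, "dz": 0, "yaw": 0, "fingers": -1},
  ],
)

```text
time_s: 53.65
tool_pos: [0.5088, -0.4113, 0.0176]
tcp_rot: [0.999, 0.038, 0.001, 0.001]
wrist_force: [-1.0, 1.1, 5.4]
grip_width: 0.0167
grip_force: 58.7
```

Call:
arm_command(
  rows=[
    {"dx": 0, "dy": 0, "dz": 0.2, "yaw": 0, "fingers": -1},
    {"dx": 0.1, "dy": -0.07, "dz": 0.2, "yaw": 0.02, "fingers": -1},
    {"dx": 0.19, "dy": -0.14, "dz": 0.2, "yaw": 0.02, "fingers": -1},
    {"dx": 0.19, "dy": -0.14, "dz": 0.2, "yaw": 0.02, "fingers": -1},
    {"dx": 0.19, "dy": -0.14, "dz": 0.2, "yaw": 0.02, "fingers": -1},
  ],
)

```text
time_s: 54.15
tool_pos: [0.5272, -0.4248, 0.0352]
tcp_rot: [0.999, 0.046, -0.001, -0.0]
wrist_force: [-0.5, -0.4, -1.2]
grip_width: 0.0167
grip_force: 58.6
```

```bash
python3 sp.py .022
```

```text
t 54.15 tcp [ 527.2 -424.8   35.2] xang 5.27 F [-0.5 -0.4 -1.2] w 16.7 g 58.6 q6 0.74
0.68 1142 [ 546.8 -422.4] [207.3  57.9] 4.986412525177002
440 12 [ 447.2 -424.1] 5.285593823326678 35.56755481597973
460 55 [ 461.4 -427.1] 19.328618712011007 36.80910914760571
480 82 [ 480.  -427.6] 20.4747339927776 36.89993955249782
500 69 [ 499.7 -425.7] 20.900422915488036 36.717785860265636
520 9 [ 511.1 -421. ] 9.88355134424387 35.86127769043435
540 24 [ 545.1 -417.9] 15.299602891744314 37.82967255671177
560 113 [ 562.2 -419. ] 56.998305472880304 33.93005246168301
580 190 [ 580.1 -419.2] 57.80910490055419 31.308591596173386
600 203 [ 600.  -417.5] 56.893603639070705 31.119068310087485
620 199 [ 620.2 -415.6] 58.500577242525424 30.928650428372563
640 178 [ 639.3 -415.5] 56.919905039920934 30.415816882916282
660 8 [ 650.8 -432.8] 16.196733489734584 29.299069620013828
```

Call:
arm_command(
  rows=[
    {"dx": -0.01, "dy": 0, "dz": -0.08, "yaw": 0, "fingers": -1},
    {"dx": -0.01, "dy": 0, "dz": -0.14, "yaw": 0, "fingers": -1},
    {"dx": -0.01, "dy": 0, "dz": -0.17, "yaw": 0, "fingers": -1},
    {"dx": -0.01, "dy": 0, "dz": -0.17, "yaw": 0, "fingers": -1},
    {"dx": -0.01, "dy": 0, "dz": -0.17, "yaw": 0, "fingers": -1},
  ],
)

```text
time_s: 54.75
tool_pos: [0.5261, -0.4247, 0.0191]
tcp_rot: [0.999, 0.046, -0.0, -0.0]
wrist_force: [0.2, 1.4, -1.5]
grip_width: 0.0163
grip_force: 58.7
```

Call:
arm_command(
  rows=[
    {"dx": 0, "dy": 0, "dz": 0, "yaw": 0, "fingers": -0.3},
    {"dx": 0, "dy": 0, "dz": 0, "yaw": 0, "fingers": -0.1},
    {"dx": 0, "dy": 0, "dz": 0, "yaw": 0, "fingers": 0},
    {"dx": 0, "dy": 0, "dz": 0, "yaw": 0, "fingers": 0},
    {"dx": 0, "dy": 0, "dz": 0, "yaw": 0, "fingers": 0},
  ],
)

```text
time_s: 55.25
tool_pos: [0.5262, -0.4248, 0.0195]
tcp_rot: [0.999, 0.046, 0.0, 0.0]
wrist_force: [-0.3, 0.3, -0.9]
grip_width: 0.0428
grip_force: 0.0
```

Call:
arm_command(
  rows=[
    {"dx": 0, "dy": 0, "dz": 0.2, "yaw": 0, "fingers": 0},
    {"dx": 0, "dy": 0, "dz": 0.5, "yaw": 0, "fingers": 0},
    {"dx": 0, "dy": 0, "dz": 1, "yaw": 0, "fingers": 0.3},
    {"dx": 0, "dy": 0, "dz": 1, "yaw": 0, "fingers": 0.3},
    {"dx": 0, "dy": 0, "dz": 1, "yaw": 0, "fingers": 0.3},
  ],
)

```text
time_s: 55.75
tool_pos: [0.5272, -0.4257, 0.1215]
tcp_rot: [0.999, 0.046, 0.002, 0.002]
wrist_force: [0.8, 0.1, -0.3]
grip_width: 0.0555
grip_force: 0.0
```

Call:
arm_command(
  rows=[
    {"dx": 0, "dy": 1, "dz": 0.1, "yaw": 0.87, "fingers": 0.3},
    {"dx": 0, "dy": 1, "dz": 0.1, "yaw": 0.87, "fingers": 0.3},
    {"dx": 0, "dy": 1, "dz": 0.1, "yaw": 0.87, "fingers": 0.3},
    {"dx": 0, "dy": 1, "dz": 0.1, "yaw": 0.87, "fingers": 0.3},
    {"dx": 0, "dy": 1, "dz": 0.1, "yaw": 0.87, "fingers": 0.3},
  ],
)

```text
time_s: 56.25
tool_pos: [0.5252, -0.3232, 0.1276]
tcp_rot: [0.925, 0.381, -0.001, -0.001]
wrist_force: [0.6, 0.2, -0.9]
grip_width: 0.0555
grip_force: 0.0
```

Call:
arm_command(
  rows=[
    {"dx": 0, "dy": 1, "dz": 0, "yaw": 0.87, "fingers": 0.3},
    {"dx": 0, "dy": 1, "dz": 0, "yaw": 0.87, "fingers": 0.3},
    {"dx": 0, "dy": 1, "dz": 0, "yaw": 0.87, "fingers": 0.3},
    {"dx": 0, "dy": 1, "dz": 0, "yaw": 0.87, "fingers": 0.3},
    {"dx": 0, "dy": 1, "dz": 0, "yaw": 0.87, "fingers": 0.3},
  ],
)

```text
time_s: 56.75
tool_pos: [0.525, -0.2233, 0.1276]
tcp_rot: [0.744, 0.669, -0.001, -0.002]
wrist_force: [-0.1, -0.4, 0.7]
grip_width: 0.0555
grip_force: 0.0
```

Call:
arm_command(
  rows=[
    {"dx": 0, "dy": 1, "dz": 0, "yaw": 0.28, "fingers": 0.3},
    {"dx": 0, "dy": 1, "dz": 0, "yaw": 0.28, "fingers": 0.3},
    {"dx": 0, "dy": 1, "dz": 0, "yaw": 0.28, "fingers": 0.3},
    {"dx": 0, "dy": 1, "dz": 0, "yaw": 0.28, "fingers": 0.3},
    {"dx": 0, "dy": 1, "dz": 0, "yaw": 0.28, "fingers": 0.3},
  ],
)

```text
time_s: 57.25
tool_pos: [0.5259, -0.1252, 0.1286]
tcp_rot: [0.668, 0.744, -0.0, -0.0]
wrist_force: [0.6, -0.3, 0.4]
grip_width: 0.0555
grip_force: 0.0
```

Call:
arm_command(
  rows=[
    {"dx": 0, "dy": 1, "dz": 0, "yaw": 0, "fingers": 0.3},
    {"dx": 0, "dy": 1, "dz": 0, "yaw": 0, "fingers": 0.3},
    {"dx": 0, "dy": 1, "dz": 0, "yaw": 0, "fingers": 0.3},
    {"dx": 0, "dy": 1, "dz": 0, "yaw": 0, "fingers": 0.3},
    {"dx": 0, "dy": 1, "dz": 0, "yaw": 0, "fingers": 0.3},
  ],
)

```text
time_s: 57.75
tool_pos: [0.5265, -0.0262, 0.1292]
tcp_rot: [0.669, 0.744, -0.0, 0.0]
wrist_force: [0.4, -0.2, 0.2]
grip_width: 0.0555
grip_force: 0.0
```

Call:
arm_command(
  rows=[
    {"dx": 0, "dy": 1, "dz": 0, "yaw": 0, "fingers": 0.3},
    {"dx": 0, "dy": 1, "dz": 0, "yaw": 0, "fingers": 0.3},
    {"dx": 0, "dy": 1, "dz": 0, "yaw": 0, "fingers": 0.3},
    {"dx": 0, "dy": 1, "dz": 0, "yaw": 0, "fingers": 0.3},
    {"dx": 0, "dy": 1, "dz": 0, "yaw": 0, "fingers": 0.3},
  ],
)

```text
time_s: 58.25
tool_pos: [0.5265, 0.0735, 0.1292]
tcp_rot: [0.669, 0.744, -0.0, 0.0]
wrist_force: [-0.4, -0.1, -0.2]
grip_width: 0.0554
grip_force: 0.0
```

Call:
arm_command(
  rows=[
    {"dx": 0.3, "dy": 1, "dz": 0, "yaw": 0, "fingers": 0.3},
    {"dx": 0.3, "dy": 1, "dz": 0, "yaw": 0, "fingers": 0.3},
    {"dx": 0.3, "dy": 1, "dz": 0, "yaw": 0, "fingers": 0.3},
    {"dx": 0.3, "dy": 1, "dz": 0, "yaw": 0, "fingers": 0.3},
    {"dx": 0.3, "dy": 1, "dz": 0, "yaw": 0, "fingers": 0.3},
  ],
)

```text
time_s: 58.75
tool_pos: [0.5557, 0.1732, 0.1289]
tcp_rot: [0.669, 0.744, -0.001, -0.0]
wrist_force: [0.3, -0.7, 0.1]
grip_width: 0.056
grip_force: 0.0
```

```bash
python3 sp.py .0115|head -2; python3 tins.py tin_white dish
```

```text
t 58.75 tcp [555.7 173.2 128.9] xang 96.08 F [ 0.3 -0.7  0.1] w 56.0 g 0.0 q6 0.12
0.75 1322 [ 521.7 -424.5] [254.3  56.1] 4.927193641662598
t 58.85 tcp [555.6 173.1 129.1] xang 96.04 F [ 0.8 -0.4 -0.2] w 55.6 g 0.0 q6 0.12
tin_white None
dish 0.55 1265 [672.  -37.2] [93.9 95.8] 1.4 ztop 39.6089992738641
```

Call:
arm_command(
  rows=[
    {"dx": 0.37, "dy": 1, "dz": -0.1, "yaw": 0, "fingers": 0.3},
    {"dx": 0.37, "dy": 1, "dz": -0.1, "yaw": 0, "fingers": 0.3},
    {"dx": 0.37, "dy": 1, "dz": -0.1, "yaw": 0, "fingers": 0.3},
    {"dx": 0.37, "dy": 1, "dz": -0.1, "yaw": 0, "fingers": 0.3},
    {"dx": 0.37, "dy": 1, "dz": -0.1, "yaw": 0, "fingers": 0.3},
  ],
)

```text
time_s: 59.5
tool_pos: [0.5923, 0.274, 0.119]
tcp_rot: [0.668, 0.744, -0.001, -0.0]
wrist_force: [1.0, 1.0, -1.3]
grip_width: 0.0555
grip_force: 0.0
```

Call:
arm_command(
  rows=[
    {"dx": 0, "dy": 0.2, "dz": 0, "yaw": 0, "fingers": 0.3},
    {"dx": 0, "dy": 0.2, "dz": -0.3, "yaw": 0, "fingers": 0.3},
    {"dx": 0, "dy": 0.2, "dz": -0.6, "yaw": 0, "fingers": 0.3},
    {"dx": 0, "dy": 0.2, "dz": -0.85, "yaw": 0, "fingers": 0.3},
    {"dx": 0, "dy": 0.2, "dz": -0.92, "yaw": 0, "fingers": 0.3},
  ],
)

```text
time_s: 60.0
tool_pos: [0.5906, 0.2938, 0.0247]
tcp_rot: [0.668, 0.744, -0.003, -0.001]
wrist_force: [0.5, 0.2, 0.5]
grip_width: 0.0558
grip_force: 0.0
```

Call:
arm_command(
  rows=[
    {"dx": 0, "dy": 0, "dz": 0, "yaw": 0, "fingers": -1},
    {"dx": 0, "dy": 0, "dz": 0, "yaw": 0, "fingers": -1},
    {"dx": 0, "dy": 0, "dz": 0, "yaw": 0, "fingers": -1},
    {"dx": 0, "dy": 0, "dz": 0, "yaw": 0, "fingers": -1},
    {"dx": 0, "dy": 0, "dz": 0, "yaw": 0, "fingers": -1},
  ],
)

```text
time_s: 60.5
tool_pos: [0.5938, 0.2955, 0.0283]
tcp_rot: [0.668, 0.744, 0.001, 0.0]
wrist_force: [0.0, 0.4, -0.3]
grip_width: 0.0385
grip_force: 62.8
```

Call:
arm_command(
  rows=[
    {"dx": 0, "dy": 0, "dz": 0.3, "yaw": 0, "fingers": -1},
    {"dx": 0, "dy": 0, "dz": 0.6, "yaw": 0, "fingers": -1},
    {"dx": 0, "dy": 0, "dz": 0.9, "yaw": 0, "fingers": -1},
    {"dx": 0, "dy": 0, "dz": 0.9, "yaw": 0, "fingers": -1},
    {"dx": 0, "dy": 0, "dz": 0.9, "yaw": 0, "fingers": -1},
  ],
)

```text
time_s: 61.0
tool_pos: [0.5937, 0.2955, 0.1185]
tcp_rot: [0.668, 0.744, 0.001, 0.001]
wrist_force: [0.8, -0.7, -1.0]
grip_width: 0.0387
grip_force: 62.9
```

Call:
arm_command(
  rows=[
    {"dx": 0, "dy": -0.3, "dz": 0, "yaw": -0.1, "fingers": -1},
    {"dx": -0.1, "dy": -0.7, "dz": 0, "yaw": -0.25, "fingers": -1},
    {"dx": -0.2, "dy": -1, "dz": 0, "yaw": -0.25, "fingers": -1},
    {"dx": -0.2, "dy": -1, "dz": 0, "yaw": -0.25, "fingers": -1},
    {"dx": -0.2, "dy": -1, "dz": 0, "yaw": -0.25, "fingers": -1},
  ],
)

```text
time_s: 61.5
tool_pos: [0.5722, 0.1945, 0.116]
tcp_rot: [0.738, 0.674, -0.001, -0.001]
wrist_force: [0.6, 0.1, -1.1]
grip_width: 0.0385
grip_force: 62.9
```

Call:
arm_command(
  rows=[
    {"dx": 0, "dy": -0.3, "dz": 0, "yaw": 0, "fingers": -1},
    {"dx": 0, "dy": -0.7, "dz": 0, "yaw": 0, "fingers": -1},
    {"dx": 0, "dy": -1, "dz": 0, "yaw": 0, "fingers": -1},
    {"dx": 0, "dy": -1, "dz": 0, "yaw": 0, "fingers": -1},
    {"dx": 0, "dy": -1, "dz": 0, "yaw": 0, "fingers": -1},
  ],
)

```text
time_s: 62.0
tool_pos: [0.5736, 0.0958, 0.1168]
tcp_rot: [0.738, 0.675, 0.0, -0.0]
wrist_force: [-0.6, 0.2, 0.0]
grip_width: 0.0388
grip_force: 62.9
```

Call:
arm_command(
  rows=[
    {"dx": 0, "dy": -0.3, "dz": 0, "yaw": 0, "fingers": -1},
    {"dx": 0, "dy": -0.7, "dz": 0, "yaw": 0, "fingers": -1},
    {"dx": 0, "dy": -1, "dz": 0, "yaw": 0, "fingers": -1},
    {"dx": 0, "dy": -1, "dz": 0, "yaw": 0, "fingers": -1},
    {"dx": 0, "dy": -1, "dz": 0, "yaw": 0, "fingers": -1},
  ],
)

```text
time_s: 62.5
tool_pos: [0.5737, -0.0036, 0.1171]
tcp_rot: [0.738, 0.675, 0.0, -0.0]
wrist_force: [0.2, 0.8, -0.6]
grip_width: 0.0389
grip_force: 62.9
```

Call:
arm_command(
  rows=[
    {"dx": 0, "dy": -0.3, "dz": 0, "yaw": 0, "fingers": -1},
    {"dx": 0, "dy": -0.7, "dz": 0, "yaw": 0, "fingers": -1},
    {"dx": 0, "dy": -1, "dz": 0, "yaw": 0, "fingers": -1},
    {"dx": 0, "dy": -1, "dz": 0, "yaw": 0, "fingers": -1},
    {"dx": 0, "dy": -1, "dz": 0, "yaw": 0, "fingers": -1},
  ],
)

```text
time_s: 63.0
tool_pos: [0.5736, -0.1033, 0.1171]
tcp_rot: [0.738, 0.675, 0.0, -0.0]
wrist_force: [-0.3, 1.7, -0.1]
grip_width: 0.0387
grip_force: 62.9
```

Call:
arm_command(
  rows=[
    {"dx": 0.1, "dy": -0.3, "dz": 0, "yaw": 0, "fingers": -1},
    {"dx": 0.2, "dy": -0.7, "dz": 0, "yaw": 0, "fingers": -1},
    {"dx": 0.26, "dy": -1, "dz": 0, "yaw": 0, "fingers": -1},
    {"dx": 0.26, "dy": -1, "dz": 0, "yaw": 0, "fingers": -1},
    {"dx": 0.26, "dy": -1, "dz": 0, "yaw": 0, "fingers": -1},
  ],
)

```text
time_s: 63.5
tool_pos: [0.5994, -0.203, 0.1169]
tcp_rot: [0.738, 0.675, 0.0, -0.001]
wrist_force: [0.3, 1.4, -1.3]
grip_width: 0.0389
grip_force: 62.9
```

```bash
python3 tins.py tin_black tin_blue dish spatula; python3 held.py h6.png
```

```text
t 63.5 tcp [ 599.4 -203.   116.9] xang 84.95 F [ 0.3  1.4 -1.3] w 38.9 g 62.9 q6 -0.31
tin_black 0.9 318 [ 528.  -253.9] [41.  39.7] 89.3 ztop 50.606989876879794
tin_blue 0.61 287 [ 458.3 -247.5] [39.8 37.4] 84.7 ztop 51.29986561014866
dish 0.59 1287 [676.5 -36.4] [102.1  97.9] 42.8 ztop 39.61549247245457
spatula 0.69 2035 [ 541.8 -220.2] [159.6 213.6] 84.6 ztop 21.671394986933738
t 63.75 tcp [ 598.9 -203.   117.3] xang 85.02 F [ 0.5 -0.  -0.7] w 38.6 g 62.9 q6 -0.31
222 152
```

View pics/h6.png

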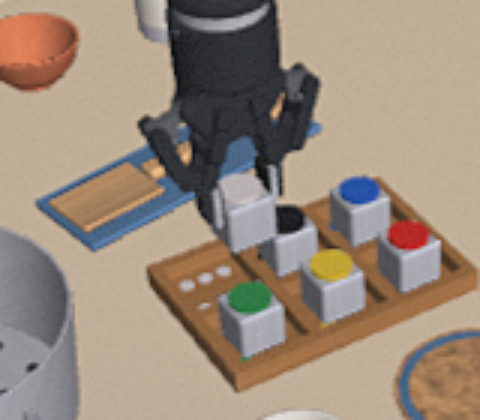

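Call:
arm_command(
  rows=[
    {"dx": 0, "dy": -0.4, "dz": 0, "yaw": -0.01, "fingers": -1},
    {"dx": 0, "dy": -0.56, "dz": -0.1, "yaw": -0.01, "fingers": -1},
    {"dx": 0, "dy": -0.56, "dz": -0.5, "yaw": -0.01, "fingers": -1},
    {"dx": 0, "dy": -0.56, "dz": -0.8, "yaw": -0.01, "fingers": -1},
    {"dx": 0, "dy": -0.56, "dz": -0.84, "yaw": -0.01, "fingers": -1},
  ],
)

```text
time_s: 64.3
tool_pos: [0.5955, -0.2589, 0.0288]
tcp_rot: [0.741, 0.672, -0.001, -0.004]
wrist_force: [-1.0, 0.3, -0.8]
grip_width: 0.0387
grip_force: 62.9
```

Call:
arm_command(
  rows=[
    {"dx": 0, "dy": 0, "dz": 0, "yaw": 0, "fingers": -1},
    {"dx": 0, "dy": 0, "dz": -0.05, "yaw": 0, "fingers": -1},
    {"dx": 0, "dy": 0, "dz": -0.05, "yaw": 0, "fingers": 0.1},
    {"dx": 0, "dy": 0, "dz": -0.05, "yaw": 0, "fingers": 0.2},
    {"dx": 0, "dy": 0, "dz": -0.05, "yaw": 0, "fingers": 0.2},
  ],
)

```text
time_s: 64.8
tool_pos: [0.5999, -0.261, 0.0295]
tcp_rot: [0.74, 0.672, 0.0, 0.001]
wrist_force: [0.1, -0.2, 0.6]
grip_width: 0.0514
grip_force: 0.0
```

Call:
arm_command(
  rows=[
    {"dx": 0, "dy": 0, "dz": 0.2, "yaw": 0, "fingers": 0.2},
    {"dx": 0, "dy": 0, "dz": 0.6, "yaw": 0, "fingers": 0.2},
    {"dx": 0, "dy": 0, "dz": 0.9, "yaw": 0, "fingers": 0.2},
    {"dx": 0, "dy": 0, "dz": 0.9, "yaw": 0, "fingers": 0.2},
    {"dx": 0, "dy": 0, "dz": 0.9, "yaw": 0, "fingers": 0.2},
  ],
)

```text
time_s: 65.3
tool_pos: [0.5999, -0.2611, 0.1199]
tcp_rot: [0.74, 0.672, 0.001, 0.001]
wrist_force: [0.0, 0.2, -0.8]
grip_width: 0.0511
grip_force: 0.0
```

Call:
arm_command(
  rows=[
    {"dx": 0.1, "dy": 1, "dz": 0.2, "yaw": -0.87, "fingers": -1},
    {"dx": 0.1, "dy": 1, "dz": 0.2, "yaw": -0.87, "fingers": -1},
    {"dx": 0.1, "dy": 1, "dz": 0.2, "yaw": -0.87, "fingers": -1},
    {"dx": 0.1, "dy": 1, "dz": 0.2, "yaw": -0.87, "fingers": -1},
    {"dx": 0.1, "dy": 1, "dz": 0.2, "yaw": -0.87, "fingers": -1},
  ],
)

```text
time_s: 65.8
tool_pos: [0.608, -0.1595, 0.1367]
tcp_rot: [0.924, 0.384, -0.001, -0.001]
wrist_force: [-0.4, -0.2, 0.2]
grip_width: -0.0
grip_force: 0.0
```

```bash
python3 tins.py tin_white tin_green tin_yellow tin_red dish mat;python3 sp.py .0115|head -2; python3 tins.py dish mat
```

```text
t 65.8 tcp [ 608.  -159.5  136.7] xang 45.11 F [-0.4 -0.2  0.2] w -0.0 g 0.0 q6 0.46
tin_white 0.64 289 [ 600.2 -259.5] [36.3 40.1] 82.8 ztop 50.85147673507295
tin_green 0.18 2139 [ 527.6 -198.3] [126. 184.] 77.5 ztop 21.42555938816826
tin_yellow 0.61 292 [ 534.1 -182.1] [38.3 39.7] 84.9 ztop 50.90214050423234
tin_red 0.75 294 [ 462.4 -174.6] [40.3 39.6] 84.1 ztop 50.93485162418134
dish 0.79 1258 [670.3 -35.9] [93.2 91.7] 32.5 ztop 39.73582013445492
mat 0.88 2024 [505.1 -21.4] [ 98.3 137.2] 71.8 ztop 4.125317363968374
t 66.15 tcp [ 608.8 -160.9  137.8] xang 45.36 F [ 0.5  0.4 -0.5] w 0.2 g 0.0 q6 0.45
0.93 1302 [ 521.5 -422. ] [254.   56.5] 3.4944634437561035
t 66.25 tcp [ 609.  -160.9  138.1] xang 45.34 F [0.6 0.5 0.3] w -0.1 g 0.0 q6 0.45
dish 0.72 1223 [670.8 -38.3] [92.9 90.9] 89.4 ztop 39.365465545399566
mat 0.83 2005 [505.1 -21.7] [100.6 135.9] 72.0 ztop 4.245004627587501
```

Call:
arm_command(
  rows=[
    {"dx": 0.61, "dy": 1, "dz": 0, "yaw": -0.87, "fingers": -1},
    {"dx": 0.61, "dy": 1, "dz": 0, "yaw": -0.87, "fingers": -1},
    {"dx": 0.61, "dy": 1, "dz": 0, "yaw": -0.87, "fingers": -1},
    {"dx": 0.61, "dy": 1, "dz": 0, "yaw": -0.87, "fingers": -1},
    {"dx": 0.61, "dy": 1, "dz": 0, "yaw": -0.87, "fingers": -1},
  ],
)

```text
time_s: 66.9
tool_pos: [0.6707, -0.0596, 0.1382]
tcp_rot: [0.999, 0.052, 0.0, 0.0]
wrist_force: [-0.3, 0.3, -0.3]
grip_width: 0.0003
grip_force: 0.0
```

Call:
arm_command(
  rows=[
    {"dx": 0, "dy": 0.24, "dz": 0, "yaw": 0, "fingers": -1},
    {"dx": 0, "dy": 0.24, "dz": -0.3, "yaw": 0, "fingers": -1},
    {"dx": 0, "dy": 0.24, "dz": -0.6, "yaw": 0, "fingers": -1},
    {"dx": 0, "dy": 0.24, "dz": -0.7, "yaw": 0, "fingers": -1},
    {"dx": 0, "dy": 0.24, "dz": -0.7, "yaw": 0, "fingers": -1},
  ],
)

```text
time_s: 67.4
tool_pos: [0.6686, -0.0367, 0.0664]
tcp_rot: [0.999, 0.054, -0.002, -0.0]
wrist_force: [0.4, 0.6, 0.4]
grip_width: 0.0001
grip_force: 0.0
```

```bash
python3 held.py d1.png
```

```text
t 67.4 tcp [668.6 -36.7  66.4] xang 6.17 F [0.4 0.6 0.4] w 0.1 g 0.0 q6 1.35
241 224
```

View pics/d1.png

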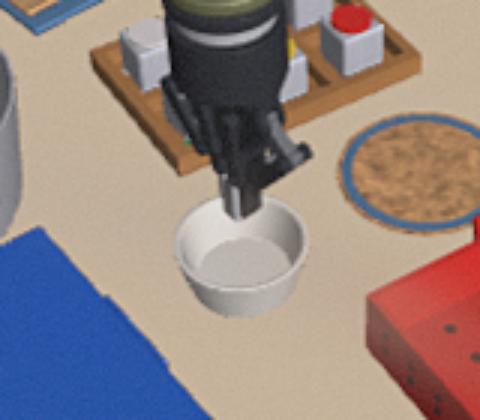

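Call:
arm_command(
  rows=[
    {"dx": 0, "dy": 0, "dz": -0.25, "yaw": 0, "fingers": -1},
    {"dx": 0, "dy": 0, "dz": -0.4, "yaw": 0, "fingers": -1},
    {"dx": 0, "dy": 0, "dz": -0.48, "yaw": 0, "fingers": -1},
    {"dx": 0, "dy": 0, "dz": -0.48, "yaw": 0, "fingers": -1},
    {"dx": 0, "dy": 0, "dz": -0.48, "yaw": 0, "fingers": -1},
  ],
)

```text
time_s: 67.95
tool_pos: [0.6706, -0.0369, 0.0208]
tcp_rot: [0.999, 0.054, 0.0, 0.0]
wrist_force: [0.7, -0.4, -0.4]
grip_width: 0.0001
grip_force: 0.0
```

Call:
arm_command(
  rows=[
    {"dx": -0.1, "dy": 0, "dz": 0, "yaw": 0, "fingers": -1},
    {"dx": -0.15, "dy": 0, "dz": 0, "yaw": 0, "fingers": -1},
    {"dx": -0.2, "dy": 0, "dz": 0, "yaw": 0, "fingers": -1},
    {"dx": -0.25, "dy": 0, "dz": 0, "yaw": 0, "fingers": -1},
    {"dx": -0.3, "dy": 0, "dz": 0, "yaw": 0, "fingers": -1},
  ],
)

```text
time_s: 68.45
tool_pos: [0.6406, -0.0369, 0.0208]
tcp_rot: [0.999, 0.054, 0.001, 0.0]
wrist_force: [1.3, 0.1, -0.1]
grip_width: -0.0
grip_force: 0.7
```

Call:
arm_command(
  rows=[
    {"dx": -0.06, "dy": 0, "dz": 0, "yaw": 0, "fingers": -1},
    {"dx": -0.14, "dy": 0, "dz": 0, "yaw": 0, "fingers": -1},
    {"dx": -0.22, "dy": 0, "dz": 0, "yaw": 0, "fingers": -1},
    {"dx": -0.3, "dy": 0, "dz": 0, "yaw": 0, "fingers": -1},
    {"dx": -0.38, "dy": 0, "dz": 0, "yaw": 0, "fingers": -1},
  ],
)

```text
time_s: 68.95
tool_pos: [0.602, -0.0368, 0.0206]
tcp_rot: [0.999, 0.054, 0.0, 0.0]
wrist_force: [3.3, -0.0, 1.0]
grip_width: -0.0002
grip_force: 1.4
```

```bash
python3 tins.py dish mat
```

```text
t 68.95 tcp [602.  -36.8  20.6] xang 6.16 F [ 3.3 -0.   1. ] w -0.2 g 1.4 q6 1.33
dish None
mat 0.96 1413 [526.8 -26.8] [104.6  88.1] 80.7 ztop 4.097782925153082
```

Call:
arm_command(
  rows=[
    {"dx": -0.1, "dy": 0, "dz": 0, "yaw": 0, "fingers": -1},
    {"dx": -0.2, "dy": 0, "dz": 0, "yaw": 0, "fingers": -1},
    {"dx": -0.3, "dy": 0, "dz": 0, "yaw": 0, "fingers": -1},
    {"dx": -0.4, "dy": 0, "dz": 0, "yaw": 0, "fingers": -1},
    {"dx": -0.5, "dy": 0, "dz": 0, "yaw": 0, "fingers": -1},
  ],
)

```text
time_s: 69.6
tool_pos: [0.551, -0.0367, 0.0203]
tcp_rot: [0.999, 0.054, -0.0, -0.0]
wrist_force: [2.3, 0.4, 0.5]
grip_width: -0.0001
grip_force: 0.9
```

Call:
arm_command(
  rows=[
    {"dx": -0.1, "dy": 0, "dz": 0, "yaw": 0, "fingers": -1},
    {"dx": -0.2, "dy": -0.01, "dz": 0, "yaw": 0, "fingers": -1},
    {"dx": -0.3, "dy": -0.02, "dz": 0, "yaw": 0, "fingers": -1},
    {"dx": -0.4, "dy": -0.02, "dz": 0, "yaw": 0, "fingers": -1},
    {"dx": -0.45, "dy": -0.02, "dz": 0, "yaw": 0, "fingers": -1},
  ],
)

```text
time_s: 70.1
tool_pos: [0.5057, -0.0387, 0.0203]
tcp_rot: [0.999, 0.054, -0.0, -0.0]
wrist_force: [1.6, 0.8, -0.3]
grip_width: 0.0001
grip_force: 0.8
```

Call:
arm_command(
  rows=[
    {"dx": -0.06, "dy": 0, "dz": 0, "yaw": 0, "fingers": -1},
    {"dx": -0.12, "dy": 0, "dz": 0, "yaw": 0, "fingers": -1},
    {"dx": -0.17, "dy": 0, "dz": 0, "yaw": 0, "fingers": -1},
    {"dx": -0.2, "dy": 0, "dz": 0, "yaw": 0, "fingers": -1},
    {"dx": -0.22, "dy": 0, "dz": 0, "yaw": 0, "fingers": -1},
  ],
)

```text
time_s: 70.6
tool_pos: [0.485, -0.0388, 0.0203]
tcp_rot: [0.999, 0.054, 0.0, 0.0]
wrist_force: [2.2, 0.6, -0.6]
grip_width: 0.0004
grip_force: 0.7
```

```bash
cat > dm.py <<'E'
from h import *
np.set_printoptions(precision=1,suppress=True)
st()
for cam in ('top','scene'):
    p=snapshot(cam)
    for n in ('dish','mat'):
        r=reg(n,p)
        if r is None: print(cam,n,None);continue
        P=cloud(p,r[0]); P=P[P[:,2]>.036] if n=='dish' else P
        if len(P)<10: continue
        A=np.c_[P[:,:2]*2000,np.ones(len(P))];s=np.linalg.lstsq(A,(P[:,:2]**2).sum(1)*1e6,rcond=None)[0]
        print(cam,n,r[1],len(P),rect(P),'circ',s[:2],np.sqrt(s[2]+s[0]**2+s[1]**2))
E
python3 dm.py
```

```text
t 70.6 tcp [485.  -38.8  20.3] xang 6.17 F [ 2.2  0.6 -0.6] w 0.4 g 0.7 q6 1.3
top dish 0.5 272 (array([ 606.1, -189.8]), array([39.2, 37.9]), 88.46552276611328) circ [ 605.4 -190. ] 15.64381959907879
top mat 0.62 81 (array([559. , -50.7]), array([71.2, 14.5]), 76.47654724121094) circ [527. -45.] 38.25603901893383
scene dish 0.57 207 (array([515.1, -33. ]), array([88.1, 94.8]), 19.1924991607666) circ [512.5 -34.5] 44.78123315719005
scene mat 0.68 653 (array([506.2, -22.6]), array([102.7, 132.2]), 61.82950973510742) circ [500.8 -39.6] 56.378243710012214
```

Call:
arm_command(
  rows=[
    {"dx": -0.04, "dy": 0, "dz": 0, "yaw": 0, "fingers": -1},
    {"dx": -0.08, "dy": -0.01, "dz": 0, "yaw": 0, "fingers": -1},
    {"dx": -0.11, "dy": -0.02, "dz": 0, "yaw": 0, "fingers": -1},
    {"dx": -0.12, "dy": -0.02, "dz": 0, "yaw": 0, "fingers": -1},
    {"dx": -0.12, "dy": -0.02, "dz": 0, "yaw": 0, "fingers": -1},
  ],
)

```text
time_s: 71.4
tool_pos: [0.4726, -0.0408, 0.0203]
tcp_rot: [0.999, 0.054, -0.0, -0.0]
wrist_force: [1.1, 0.5, -0.4]
grip_width: -0.0001
grip_force: 0.2
```

Call:
arm_command(
  rows=[
    {"dx": 0.1, "dy": 0, "dz": 0, "yaw": 0, "fingers": -1},
    {"dx": 0.2, "dy": 0, "dz": 0, "yaw": 0, "fingers": -1},
    {"dx": 0.2, "dy": 0, "dz": 0.3, "yaw": 0, "fingers": -1},
    {"dx": 0.2, "dy": 0, "dz": 0.6, "yaw": 0, "fingers": -1},
    {"dx": 0.2, "dy": 0, "dz": 0.9, "yaw": 0, "fingers": -1},
  ],
)

```text
time_s: 71.9
tool_pos: [0.494, -0.0407, 0.1111]
tcp_rot: [0.999, 0.054, -0.0, -0.0]
wrist_force: [0.8, -0.0, 0.3]
grip_width: -0.0003
grip_force: 0.0
```

Call:
arm_command(
  rows=[
    {"dx": 0.5, "dy": 0, "dz": 0.5, "yaw": 0, "fingers": -1},
    {"dx": 1, "dy": 0, "dz": 1, "yaw": 0, "fingers": -1},
    {"dx": 1, "dy": 0, "dz": 1, "yaw": 0, "fingers": -1},
    {"dx": 1, "dy": 0, "dz": 1, "yaw": 0, "fingers": -1},
    {"dx": 1, "dy": 0, "dz": 1, "yaw": 0, "fingers": -1},
  ],
)

```text
time_s: 72.4
tool_pos: [0.5942, -0.0407, 0.2106]
tcp_rot: [0.999, 0.054, 0.0, 0.0]
wrist_force: [-1.5, 0.3, -0.3]
grip_width: -0.0
grip_force: 0.0
```

Call:
arm_command(
  rows=[
    {"dx": 0, "dy": 1, "dz": 0, "yaw": 0, "fingers": -1},
    {"dx": 0, "dy": 1, "dz": 0, "yaw": 0, "fingers": -1},
    {"dx": 0, "dy": 1, "dz": 0, "yaw": 0, "fingers": -1},
    {"dx": 0, "dy": 1, "dz": 0, "yaw": 0, "fingers": -1},
    {"dx": 0, "dy": 1, "dz": 0, "yaw": 0, "fingers": -1},
  ],
)

```text
time_s: 72.9
tool_pos: [0.5917, 0.0586, 0.2091]
tcp_rot: [0.999, 0.054, -0.002, 0.0]
wrist_force: [-0.7, -0.2, 0.2]
grip_width: 0.0002
grip_force: 0.0
```

Call:
arm_command(
  rows=[
    {"dx": 0, "dy": 1, "dz": 0, "yaw": 0, "fingers": -1},
    {"dx": 0, "dy": 1, "dz": 0, "yaw": 0, "fingers": -1},
    {"dx": 0, "dy": 1, "dz": 0, "yaw": 0, "fingers": -1},
    {"dx": 0, "dy": 1, "dz": 0, "yaw": 0, "fingers": -1},
    {"dx": 0, "dy": 1, "dz": 0, "yaw": 0, "fingers": -1},
  ],
)

```text
time_s: 73.4
tool_pos: [0.593, 0.1574, 0.2099]
tcp_rot: [0.999, 0.053, -0.001, 0.001]
wrist_force: [-0.2, -0.5, 0.5]
grip_width: -0.0001
grip_force: 0.0
```

```bash
python3 dm.py; python3 sp.py .0115|head -2; python3 -c "
from h import *
p=snapshot('top');cv2.imwrite('pics/topf.png',cv2.resize(p['pixels'][150:320,90:490,::-1],None,fx=2,fy=2,interpolation=cv2.INTER_CUBIC))"
```

```text
t 73.4 tcp [593.  157.4 209.9] xang 6.09 F [-0.2 -0.5  0.5] w -0.1 g 0.0 q6 1.66
top dish 0.7 278 (array([499.7, -36.4]), array([92.9, 92.5]), 89.88438415527344) circ [499.6 -37.2] 44.64913269653713
top mat 0.74 1046 (array([499. , -38.1]), array([132. , 130.1]), 81.4515151977539) circ [499.6 -38.3] 58.907010670436016
scene dish 0.92 249 (array([499.1, -34.7]), array([92.2, 94.8]), 80.85552215576172) circ [500.  -35.6] 44.63600235848127
scene mat 0.72 840 (array([522. , -17.2]), array([135.6, 132.3]), 45.64971923828125) circ [501.  -37.3] 54.50374111957196
t 73.7 tcp [593.3 158.2 210.4] xang 6.08 F [ 0.7  0.3 -0.9] w 0.3 g 0.0 q6 1.66
0.94 1312 [ 522.1 -427. ] [255.3  57.4] 6.32826566696167
```

View pics/topf.png

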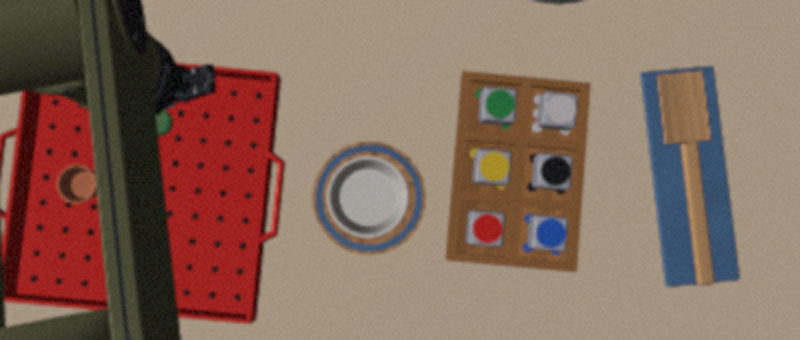

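The picture shows all six tins in their own pockets, the dish centred on the mat at about (370, 198), and the spatula along the middle of the rest. The robot is clear of everything.

```bash
python3 -c "
from h import *
print(ctrl.close_job())"
```

```text
the job is handed in; nothing more can be done
None
```

I handed the job in at about 74 s: the spatula lies along the middle of the rest (re-laid once, before the white tin, after it was knocked aside), all six tins are in their pockets in dot order, and the dish is centred on the mat. One thing to note is that the yellow tin went into its pocket with a brief 71 N at the wrist, under the 120 N limit.

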